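# Flip open the pottery tool chest

## Task

Open the wooden modelling-tool chest, the wide one with the turn-button on its side deck and the tab on its lid, using pushes of the fingers only: first push the turn-button's peg round until the button lies clear of the lid, then push the lid up from beneath its tab and tip it back past upright, so that it rests open on its stop by its own weight. Push lightly and steadily: do not pinch, force or fling the lid or the button, and leave the little knob-lidded caddy shut and everything else on the table where it stands.

Things in the scene. Friction and masses are not known exactly. Their poses are not given: they have to be found in the camera images.
- chest: the wooden tool chest, fixed to the table; origin: centre of its underside, on the table. 130 mm along its x, 240 mm along its y, walls 80 mm high and 8 mm thick. Its front (with the lid's tab) faces its -x, roughly the robot; its yaw varies by some 0.3 rad. The lidded part reaches from y = -70 to +120 mm; the strip from y = -120 to -70 mm is a solid deck 80 mm high that carries the turn-button
- lid_hinge (a point): a point on the lid's hinge line, half-way along it: at x = +65, y = +25, z = 80.5 mm in the chest's frame, on the lid's underside; the hinge line runs along the chest's y. It lies in the lid's frame: lid x points away from the tab, lid z out of its upper face
- lid_tab (a point): centre of the underside of the lid's thumb tab, 146 mm from the hinge line. The tab is 70 mm wide, 9 mm thick like the lid and juts 32 mm out over the chest's front wall (its outer edge is 162 mm from the hinge line), 80 mm above the table when shut, with nothing beneath it. Its frame is the lid's frame
- lid (a joint): angle of the lid (wood, 130 x 190 x 9 mm, about 0.2 kg, free hinge): 0 shut, 1.57 upright, 1.95 leaning back on its stop. It falls shut from below about 1.57 and falls open on to the stop from above; about 1 N at the tab lifts it. While the turn-button lies over it, it cannot open
- catch_pivot (a point): the turn-button's pivot (vertical axis) on the deck, at x = -35, y = -98, z = 92 mm in the chest's frame (level of the underside of its bar). 28 mm from the lid's edge
- catch_peg (a point): middle of the upright peg on the free end of the turn-button, 65 mm from the pivot. The button is a dark wooden bar 85 mm long, 16 mm wide, 12 mm thick, 92 to 104 mm above the table, just over the lid (upper face 90 mm above the table); the peg is 14 mm in diameter and stands 30 mm up from the bar (104 to 134 mm above the table)
- catch (a joint): angle of the turn-button: 0 points along the chest's +y across the lid's front corner; it grows as the peg is pushed away from the front, towards the chest's +x, and round; 1.57 points along the chest's +x, over the deck beside the lid; stop at 1.6. Clear of the lid from 1.25. Stiff: stays where it is left, about 0.5 N at the peg moves it
- caddy_lid (a joint): lid angle of the caddy, a smaller wooden box 110 x 120 mm and 75 mm high with a knob on its lid (knob top about 125 mm above the table): 0 shut; leave it shut
- caddy: the caddy, fixed to the table; origin: centre of its underside. Beside the chest, to its left or right
- glaze: glaze jar, loose, 60 mm in diameter, 85 mm high, standing beside the left end of the chest; origin under its centre; leave alone
- beaker: unglazed clay beaker, loose, 68 mm in diameter, 80 mm high; origin under its centre; leave alone
- stamp: small turned wooden stamp, loose, 36 mm in diameter, 50 mm high, standing in front of the chest to the left of the tab; origin under its centre; leave alone
- knife: wooden modelling knife, loose, lying in front of the chest, 135 mm long, 9 mm high; origin near its middle, underneath; leave alone
- water: glass water tumbler, loose, 80 mm in diameter, 90 mm high; origin under its centre; leave alone
- rib: flat wooden rib, loose, 90 x 45 x 8 mm, lying on the table; origin under its centre; leave alone
Things that resemble listed ones, but are neither listed nor needed, are in the scene too. Leave any purple look-alike of the caddy alone.

How it is judged:
By the outcome, as a careful person would: the job done as asked, in the order asked, and still so for the second after the job is handed in, with the robot touching nothing.
It also fails if it takes over 58 s, if anything falls off the work surface, if the arm or the gripper's body presses on something with over 40 N, if the wrist force passes 120 N, or if a joint passes its speed limit or range.

## Robot

A 6-joint arm with a two-finger parallel gripper is mounted at the origin on the work surface. World frame = base frame: x ahead of the robot, y to its left, z up, the work surface at z = 0. Lengths are in m, angles in degrees, forces in N, time in s.
With the tool pointing down it reaches from about 0.4 to 0.825 m from the base axis. Payload 7 kg.
Tool frame: the origin (TCP) lies midway between the tips of the shut fingers; the grasp point (between the pads) lies 19 mm behind it; z points along the fingers, y is the line along which they close (so a half turn about z gives the same grasp; the last joint's range is limited). The gripper opens to 88 mm and grips with 3 to 60 N. Pads are 19 mm wide; open, the fingers measure 130 mm over their backs; the gripper's body (78 mm by 193 mm) begins 47 mm behind the grasp point.
Start: joints at [-58.551, 20.546, 0.682, 0, -70.136, -16.507], TCP at [0.174, -0.652, 0.227] pointing down, gripper open.
Joint ranges: [-176.03, 176.03], [-82.01, 121.73], [-58.28, 71.71], [-173.87, 95.51], [-174.79, -0.11], [-173.66, 173.66]. Speed limits (degrees/s): [136.94, 136.94, 172.46, 180, 180, 180].

## Interface

Orientations are given as [roll, pitch, yaw] about the fixed x, y, z axes, in that order (R = Rz(yaw) Ry(pitch) Rx(roll)).
In Python, from plant import r gives the robot as it stands. The module is installed in compiled form; this text tells all that it offers.
- The arm moves only by the tool play_rows, never from a script. Its argument "rows" is a list of rows, each an object with "slide": the shift along the tool's x, y, z as a fraction of full scale, a list of three; "delta_rot": the turn, a rotation vector about the tool's x, y, z as a fraction of full scale, a list of three; "fingers": the opening, from -1 (shut) to 1 (fully open). In form: [{"slide": [x, y, z], "delta_rot": [rx, ry, rz], "fingers": fingers}, ...]. A call has 1 to 8 rows; each row shifts and turns the commanded pose from where the row before left it, along the tool's axes as they then stand; what a row does not reach is not made up. Full scale, the value 1, is 0.15 m for a shift and 0.08 rad for a turn. A row lasts 1/8 s, in which the tool goes at most 62.5 mm and 10.7 degrees, less where a joint would pass 70% of its speed; a pose out of reach is approached as far as the arm can. A call with a number of a shift or a turn outside -1 to 1 is refused whole. A call with a gripper value outside its range is refused whole. The fingers move at their own pace and stop on an object; "squeeze" is the grip in N (left out, the last holds). Time passes only in rows, so rows that do not move let the fingers close. It gives the time, the measured TCP pose, the force, the opening and the grip force at its end, in the units of the state.
- r.get_state(): the state, without advancing time (a new reading comes with each control period).
- r.capture(name): name is "scene" or "side" or "wrist"; returns a dict with "image" (480x640x3 uint8, blue, green, red), "fx", "fy", "cx", "cy" (pixels), "R" (3x3) and "t" (3): a world point X has camera coordinates R X + t; the wrist camera has in their place "T_tool_cam" (4x4, takes a point from camera to tool coordinates, whose origin is the TCP and whose axes are the flange's). Camera axes: x right, y down, z forward; pixel columns grow to the right and rows downward; lengths in m; the calibration is good to about 2 mm. A picture is of the moment at which its call begins: read the wrist's pose just before it. There is no depth.
- r.close_job(): hands the job in; it is judged then, once.
The state is a dict: "time_s": time; "joints": joint angles; "qd": joint speeds; "joint_torque": joint torques, N m; "tcp_pos": TCP position; "eef_rot": TCP orientation; "contact_force": force on the tool from outside, world axes, zero at the start; "moment": the same for the moment, N m; "gripper_width": finger opening in m; "gripper_force": force on a finger pad.
Only numpy, scipy, OpenCV 4.12 (cv2) and the standard library are available. Lean on these libraries where they do the work, as an engineer would, in place of code of your own. Each camera call takes 0.05 s, during which the arm holds its last target. There are 200 camera calls.

## Working session

There is one attempt and no reset: what is moved stays moved. The work goes in short steps, Python scripts to look and compute and a tool call to move; the robot and the scene stay as the last step left them, time stands still between calls to the robot, and variables do not carry over. Pictures are saved under pics/ and viewed, at most 10 in all, crops included, and the job is handed in when it is done.

Besides the shell and the picture viewer there is one more tool, called after "Call:" in YAML: its name, and indented under it one key for each argument. play_rows: Moves the arm, as the interface text tells. Shift numbers are shares of 0.15 m and turn numbers shares of 0.08 rad, none past 1 either way. Its arguments: {"type":"object","properties":{"rows":{"type":"array"},"squeeze":{"type":"number"}},"required":["rows"]}

```bash
mkdir -p pics; python3 - <<'E'
from plant import r
import cv2,pickle
s=r.get_state();print(s)
d={}
for n in("scene","side"):
    c=r.capture(n);d[n]=c;cv2.imwrite(f"pics/{n}0.png",c["image"]);print(n,c["fx"],c["R"],c["t"])
pickle.dump(d,open("c.pkl","wb"))
E
```

```text
{'time_s': 0.0, 'joints': array([-5.85503495e+01,  2.05925614e+01,  6.32921259e-01, -1.86552547e-02,
       -7.01346854e+01, -1.65091506e+01]), 'qd': array([-0.07158046, -0.08873788,  0.0233304 ,  0.04444194,  0.05856273,
        0.06203217]), 'joint_torque': array([-9.02587344e-04, -5.82722139e+01,  2.93054849e+01,  6.99767634e+00,
        6.89112276e-03, -1.49005054e-04]), 'tcp_pos': array([ 0.17389173, -0.6517138 ,  0.2256081 ]), 'eef_rot': array([ 1.79904579e+02, -9.99280671e-03, -1.65065846e+02]), 'contact_force': array([-0.13376248,  0.23782405,  0.48916014]), 'moment': array([0.07478164, 0.00334265, 0.00727222]), 'gripper_force': 0.0, 'gripper_width': 0.08758861082461321}
scene 479.9450990155272 [[ 0.86174864  0.50702889 -0.01763474]
 [ 0.38012752 -0.66830618 -0.63942937]
 [-0.33599457  0.54432394 -0.76864757]] [-0.4429175  -0.13739837  1.47491306]
side 542.8714049520573 [[-0.87211843 -0.4890688  -0.01487101]
 [-0.29531318  0.55035557 -0.78096022]
 [ 0.39012762 -0.6766982  -0.6244037 ]] [0.45139845 0.24450754 0.90964602]
```

View pics/scene0.png

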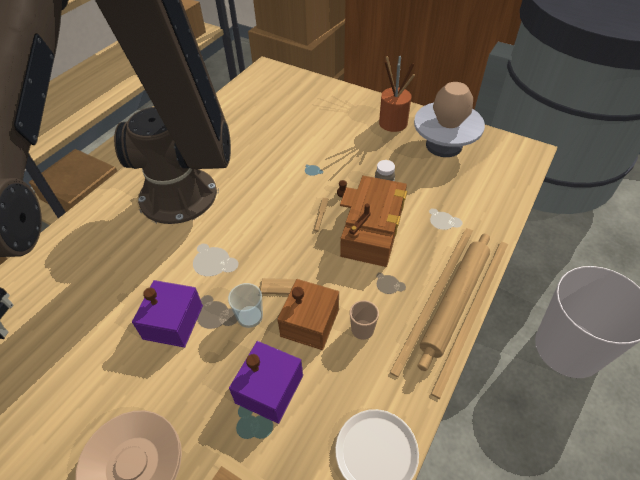

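View pics/side0.png

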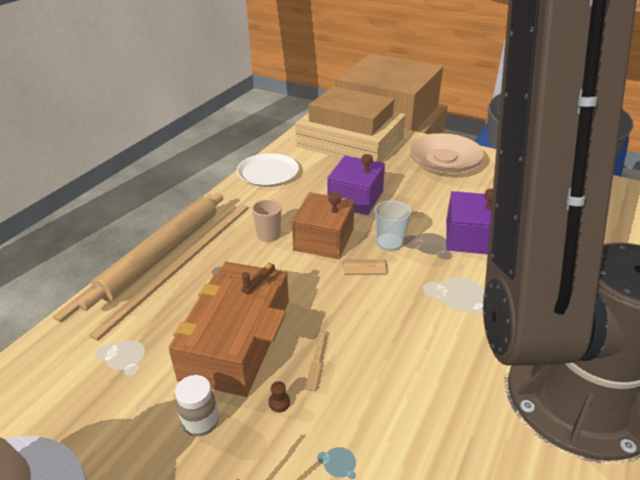

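The scene view shows the chest at about (375,215), with brass hinges on its far side at (400,195) and (393,219), the button and peg at about (360,220), and the stamp at (342,187). The caddy with its knob is at (308,313), and the purple look-alikes are at (167,313) and (267,381). In the side view the chest is at (232,325), with the jar at (196,405). The only wide wooden box with a button and tab is the chest. I'll enlarge both views to confirm.

```bash
python3 - <<'E'
import cv2,pickle,numpy as np
d=pickle.load(open("c.pkl","rb"))
a=d["scene"]["image"][150:280,305:435];b=d["side"]["image"][250:420,160:330]
cv2.imwrite("pics/crop1.png",np.hstack([cv2.resize(a,(400,400),interpolation=2),cv2.resize(b,(400,400),interpolation=2)]))
E
```

```text
(no output)
```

View pics/crop1.png

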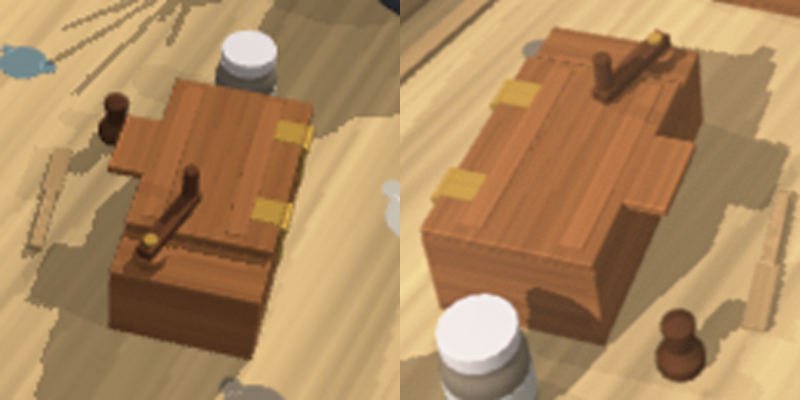

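The crop confirms it: a wide chest with a dark button and peg across the lid's near corner, a tab at the front, brass hinges at the back, and the stamp and knife in front. I'll fit its pose now.

```bash
cat > h.py <<'E'
import numpy as np,pickle
from scipy.optimize import least_squares
d=pickle.load(open("c.pkl","rb"))
def proj(n,X):
    c=d[n];p=c["R"]@X+c["t"];return np.array([c["fx"]*p[0]/p[2]+c["cx"],c["fy"]*p[1]/p[2]+c["cy"]])
def ray(n,u,v,z):
    c=d[n];w=c["R"].T@np.array([(u-c["cx"])/c["fx"],(v-c["cy"])/c["fy"],1]);o=-c["R"].T@c["t"]
    return o+w*(z-o[2])/w[2]
def A(u,v):return("scene",305+u*130/400,150+v*130/400)
def B(u,v):return("side",160+(u-400)*170/400,250+v*170/400)
E
python3 - <<'E'
from h import *
L=[(A(178,79),(-65,120,89.5)),(A(313,102),(65,120,89.5)),(A(112,268),(-65,-120,80)),(A(110,327),(-65,-120,0)),(A(262,288),(65,-120,80)),(A(251,357),(65,-120,0)),
(A(150,241),(-35,-98,107)),(B(656,38),(-35,-98,107)),(B(422,232),(65,120,89.5)),(B(593,264),(-65,120,89.5)),(B(553,28),(65,-120,80)),(B(698,52),(-65,-120,80)),(B(606,342),(-65,120,0)),
(A(135,117),(-97,'+',89.5)),(A(109,168),(-97,'-',89.5)),(B(694,142),(-97,'-',89.5)),(B(660,213),(-97,'+',89.5)),(A(191,170),'p'),(B(603,57),'p')]
def W(q,P):
    c,s=np.cos(q[2]),np.sin(q[2]);return np.array([q[0]+c*P[0]-s*P[1],q[1]+s*P[0]+c*P[1],P[2]])
def f(q):
    o=[]
    for (n,u,v),P in L:
        if P=='p':P=(-.035+.065*np.sin(q[4]),-.098+.065*np.cos(q[4]),.134)
        else:
            P=[(q[3]*1000+(35 if t=='+' else -35)) if isinstance(t,str) else t for t in P];P=np.array(P)/1000
        o+=list(proj(n,W(q,P))-(u,v))
    return o
s=least_squares(f,[.6,.0,0,.025,0.1],loss='soft_l1');q=s.x
print(q.round(4));print(np.round(f(q),1).reshape(-1,2).tolist())
for nm,P in dict(peg=(-.035+.065*np.sin(q[4]),-.098+.065*np.cos(q[4]),.1),piv=(-.035,-.098,.1),tab=(-.081,q[3],.08),hinge=(.065,q[3],.08)).items():print(nm,W(q,P).round(4))
for nm,a,b,z in [("stamp top",A(117,102),B(680,322),.05),("knife1",A(58,152),B(785,198),.009),("knife2",A(38,250),B(755,328),.009),("jar top",A(250,50),B(477,327),.085),("caddyknob",("scene",298,290),("side",335,198),.125)]:print(nm,ray(*a,z).round(3),ray(*b,z).round(3))
E
```

```text
[0.5819 0.17   0.2466 0.0265 0.2721]
[[-0.9, -0.4], [-0.2, 0.3], [-0.9, 1.5], [-0.6, 1.1], [-0.4, 5.4], [0.4, 1.7], [0.3, -0.4], [-1.4, -0.4], [-1.9, -0.9], [-0.1, 1.0], [-1.0, -0.7], [0.0, -0.4], [-0.7, 2.4], [-2.7, -1.2], [-0.7, -0.6], [0.2, 0.6], [2.1, -0.4], [-0.4, -0.2], [-0.6, 0.5]]
peg [0.5735 0.1314 0.1   ]
piv [0.5719 0.0664 0.1   ]
tab [0.4969 0.1758 0.08  ]
hinge [0.6385 0.2115 0.08  ]
stamp top [0.438 0.252 0.05 ] [0.431 0.256 0.05 ]
knife1 [0.402 0.2   0.009] [0.44  0.089 0.009]
knife2 [0.45  0.082 0.009] [0.4   0.21  0.009]
jar top [0.532 0.345 0.085] [0.529 0.345 0.085]
caddyknob [ 0.556 -0.177  0.125] [ 0.554 -0.175  0.125]
```

Call:
play_rows:
  rows:
    - {"slide": [-0.155, 0.19, 0], "delta_rot": [0, 0, 0], "fingers": -1}
    - {"slide": [-0.155, 0.19, 0], "delta_rot": [0, 0, 0], "fingers": -1}
    - {"slide": [-0.155, 0.19, 0], "delta_rot": [0, 0, 0], "fingers": -1}
    - {"slide": [-0.155, 0.19, 0], "delta_rot": [0, 0, 0], "fingers": -1}
    - {"slide": [-0.155, 0.19, 0], "delta_rot": [0, 0, 0], "fingers": -1}
    - {"slide": [-0.155, 0.19, 0], "delta_rot": [0, 0, 0], "fingers": -1}
    - {"slide": [-0.155, 0.19, 0], "delta_rot": [0, 0, 0], "fingers": -1}
    - {"slide": [-0.155, 0.19, 0], "delta_rot": [0, 0, 0], "fingers": -1}
  squeeze: 5

```text
time_s: 1.1
tcp_pos: [0.2951, -0.3827, 0.2263]
eef_rot: [180.0, -0.0, -165.1]
contact_force: [0.9, -0.7, -1.0]
gripper_width: 0.013
gripper_force: 0.0
```

Call:
play_rows:
  rows:
    - {"slide": [-0.155, 0.19, 0], "delta_rot": [0, 0, 0], "fingers": -1}
    - {"slide": [-0.155, 0.19, 0], "delta_rot": [0, 0, 0], "fingers": -1}
    - {"slide": [-0.155, 0.19, 0], "delta_rot": [0, 0, 0], "fingers": -1}
    - {"slide": [-0.155, 0.19, 0], "delta_rot": [0, 0, 0], "fingers": -1}
    - {"slide": [-0.155, 0.19, 0], "delta_rot": [0, 0, 0], "fingers": -1}
    - {"slide": [-0.155, 0.19, 0], "delta_rot": [0, 0, 0], "fingers": -1}
    - {"slide": [-0.155, 0.19, 0], "delta_rot": [0, 0, 0], "fingers": -1}
    - {"slide": [-0.155, 0.19, 0], "delta_rot": [0, 0, 0], "fingers": -1}

```text
time_s: 2.1
tcp_pos: [0.416, -0.1145, 0.2265]
eef_rot: [180.0, -0.0, -165.1]
contact_force: [1.2, 0.6, -0.1]
gripper_width: 0.0004
gripper_force: 0.0
```

Call:
play_rows:
  rows:
    - {"slide": [-0.155, 0.19, 0], "delta_rot": [0, 0, 0], "fingers": -1}
    - {"slide": [-0.155, 0.19, 0], "delta_rot": [0, 0, 0], "fingers": -1}
    - {"slide": [-0.155, 0.19, 0], "delta_rot": [0, 0, 0], "fingers": -1}
    - {"slide": [-0.155, 0.19, 0], "delta_rot": [0, 0, 0], "fingers": -1}
    - {"slide": [-0.155, 0.19, 0], "delta_rot": [0, 0, 0], "fingers": -1}
    - {"slide": [-0.155, 0.19, 0], "delta_rot": [0, 0, 0], "fingers": -1}
    - {"slide": [-0.155, 0.19, 0], "delta_rot": [0, 0, 0], "fingers": -1}
    - {"slide": [0, 0, 0], "delta_rot": [0, 0, 0], "fingers": -1}

```text
time_s: 3.1
tcp_pos: [0.5222, 0.1209, 0.2257]
eef_rot: [-180.0, -0.1, -164.9]
contact_force: [-0.8, -1.2, -0.4]
gripper_width: 0.0006
gripper_force: 0.0
```

Call:
play_rows:
  rows:
    - {"slide": [0, 0, 0], "delta_rot": [0, 0, 0.98], "fingers": -1}
    - {"slide": [0, 0, 0], "delta_rot": [0, 0, 0.98], "fingers": -1}
    - {"slide": [0, 0, 0], "delta_rot": [0, 0, 0.98], "fingers": -1}
    - {"slide": [0, 0, 0], "delta_rot": [0, 0, 0.98], "fingers": -1}
    - {"slide": [0, 0, 0], "delta_rot": [0, 0, 0.98], "fingers": -1}
    - {"slide": [0, 0, 0], "delta_rot": [0, 0, 0.98], "fingers": -1}
    - {"slide": [0, 0, 0], "delta_rot": [0, 0, 0.98], "fingers": -1}
    - {"slide": [0, 0, 0], "delta_rot": [0, 0, 0.98], "fingers": -1}

```text
time_s: 4.1
tcp_pos: [0.5211, 0.1184, 0.2264]
eef_rot: [-180.0, -0.0, 158.8]
contact_force: [0.9, -0.3, -0.2]
gripper_width: 0.0003
gripper_force: 0.0
```

Call:
play_rows:
  rows:
    - {"slide": [0, 0, 0], "delta_rot": [0, 0, 0.98], "fingers": -1}
    - {"slide": [0, 0, 0], "delta_rot": [0, 0, 0.98], "fingers": -1}
    - {"slide": [0, 0, 0], "delta_rot": [0, 0, 0.98], "fingers": -1}
    - {"slide": [0, 0, 0], "delta_rot": [0, 0, 0], "fingers": -1}

```text
time_s: 4.6
tcp_pos: [0.5213, 0.1185, 0.2264]
eef_rot: [-180.0, -0.0, 145.5]
contact_force: [-0.7, -0.0, 0.0]
gripper_width: 0.0004
gripper_force: 0.0
```

```bash
python3 - <<'E'
from plant import r
s=r.get_state()
for k in("time_s","joints","tcp_pos","eef_rot","contact_force","gripper_width"):print(k,s[k])
E
```

```text
time_s 4.6
joints [ 3.38281517e+01  7.33021820e+00 -1.69998613e+01 -8.73844428e-03
 -6.56953755e+01 -1.58289072e+02]
tcp_pos [0.52127394 0.11851023 0.22641583]
eef_rot [-1.79979296e+02 -1.68140142e-02  1.45535478e+02]
contact_force [-7.26973122e-01 -9.29760401e-05  1.42684418e-02]
gripper_width 0.000364527675869756
```

Call:
play_rows:
  rows:
    - {"slide": [0.03, 0.155, 0], "delta_rot": [0, 0, 0], "fingers": -1}
    - {"slide": [0.03, 0.155, 0], "delta_rot": [0, 0, 0], "fingers": -1}
    - {"slide": [0, 0, 0.18], "delta_rot": [0, 0, 0], "fingers": -1}
    - {"slide": [0, 0, 0.18], "delta_rot": [0, 0, 0], "fingers": -1}
    - {"slide": [0, 0, 0.18], "delta_rot": [0, 0, 0], "fingers": -1}
    - {"slide": [0, 0, 0.1], "delta_rot": [0, 0, 0], "fingers": -1}
    - {"slide": [0, 0, 0.08], "delta_rot": [0, 0, 0], "fingers": -1}
    - {"slide": [0, 0, 0], "delta_rot": [0, 0, 0], "fingers": -1}

```text
time_s: 5.6
tcp_pos: [0.5405, 0.1626, 0.118]
eef_rot: [-179.9, -0.0, 145.5]
contact_force: [-0.2, -0.2, -0.0]
gripper_width: 0.0006
gripper_force: 0.0
```

```bash
python3 - <<'E'
from plant import r
import cv2,numpy as np
s=r.get_state();print(s["tcp_pos"],s["eef_rot"],s["contact_force"])
a=r.capture("scene")["image"][130:280,285:435];b=r.capture("side")["image"][230:430,150:350]
cv2.imwrite("pics/crop2.png",np.hstack([cv2.resize(a,(400,400),interpolation=2),cv2.resize(b,(400,400),interpolation=2)]))
E
```

```text
[0.54047153 0.16260132 0.11802383] [-1.79939070e+02 -2.08707967e-02  1.45547510e+02] [-0.24329055 -0.20384935 -0.01770767]
```

View pics/crop2.png

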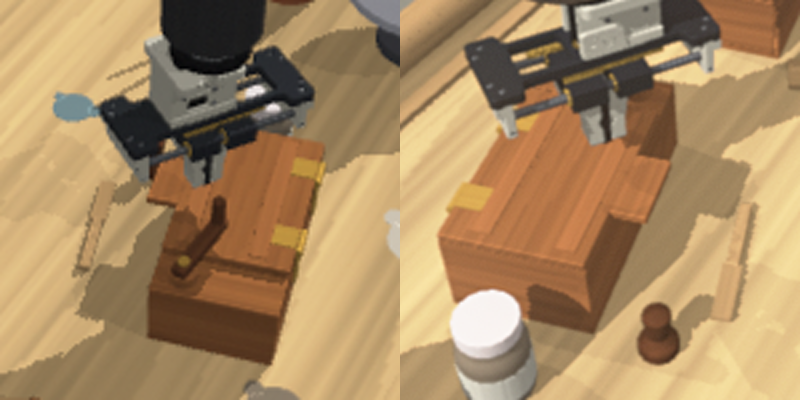

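The fingers are over the lid behind the peg: (205,180) against (218,205) in the left crop. I'll push along -x of the tool.

Call:
play_rows:
  rows:
    - {"slide": [-0.06, 0, 0], "delta_rot": [0, 0, 0], "fingers": -1}
    - {"slide": [-0.06, 0, 0], "delta_rot": [0, 0, 0], "fingers": -1}
    - {"slide": [-0.04, 0, 0], "delta_rot": [0, 0, 0], "fingers": -1}
    - {"slide": [-0.04, 0, 0], "delta_rot": [0, 0, 0], "fingers": -1}
    - {"slide": [-0.04, 0, 0], "delta_rot": [0, 0, 0], "fingers": -1}
    - {"slide": [-0.04, 0, 0], "delta_rot": [0, 0, 0], "fingers": -1}
    - {"slide": [-0.04, 0, 0], "delta_rot": [0, 0, 0], "fingers": -1}
    - {"slide": [-0.04, 0, 0], "delta_rot": [0, 0, 0], "fingers": -1}

```text
time_s: 6.7
tcp_pos: [0.5861, 0.1325, 0.1188]
eef_rot: [179.9, 0.0, 145.5]
contact_force: [2.1, 4.1, 0.2]
gripper_width: 0.0006
gripper_force: 1.8
```

Call:
play_rows:
  rows:
    - {"slide": [-0.04, 0, 0], "delta_rot": [0, 0, 0], "fingers": -1}
    - {"slide": [-0.04, 0, 0], "delta_rot": [0, 0, 0], "fingers": -1}
    - {"slide": [-0.04, 0, 0], "delta_rot": [0, 0, 0], "fingers": -1}
    - {"slide": [-0.04, 0, 0], "delta_rot": [0, 0, 0], "fingers": -1}
    - {"slide": [-0.04, 0, 0], "delta_rot": [0, 0, 0], "fingers": -1}
    - {"slide": [-0.04, 0, 0], "delta_rot": [0, 0, 0], "fingers": -1}
    - {"slide": [0, 0, 0], "delta_rot": [0, 0, 0], "fingers": -1}

```text
time_s: 7.58
tcp_pos: [0.6139, 0.1103, 0.118]
eef_rot: [-179.9, -0.1, 145.5]
contact_force: [-3.0, -1.9, 0.8]
gripper_width: 0.0004
gripper_force: 1.6
```

```bash
python3 - <<'E'
from plant import r
import cv2,numpy as np
s=r.get_state();print(s["tcp_pos"],s["eef_rot"],s["contact_force"])
a=r.capture("scene")["image"][130:280,285:435];b=r.capture("side")["image"][230:430,150:350]
cv2.imwrite("pics/crop3.png",np.hstack([cv2.resize(a,(400,400),interpolation=2),cv2.resize(b,(400,400),interpolation=2)]))
E
```

```text
[0.61394783 0.11034939 0.11800394] [-1.79856963e+02 -7.65021773e-02  1.45478653e+02] [-2.98612489 -1.94080014  0.79260338]
```

View pics/crop3.png

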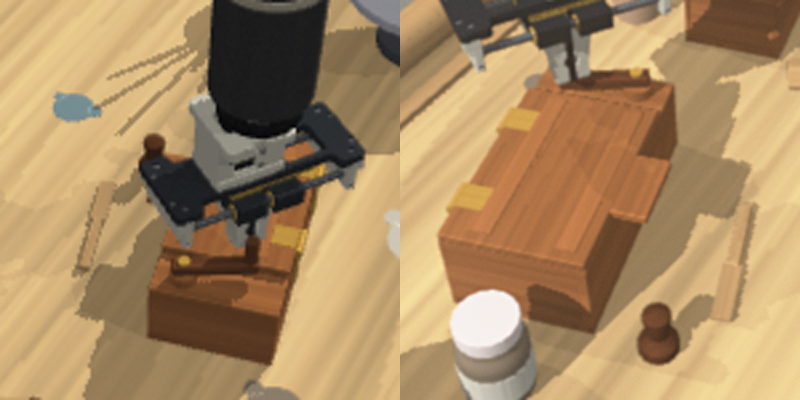

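The button now lies nearly parallel to the lid's end, at about 1.25 rad. I'll push a little further.

Call:
play_rows:
  rows:
    - {"slide": [-0.03, 0, 0], "delta_rot": [0, 0, 0], "fingers": -1}
    - {"slide": [-0.03, 0, 0], "delta_rot": [0, 0, 0], "fingers": -1}
    - {"slide": [-0.02, 0, 0], "delta_rot": [0, 0, 0], "fingers": -1}
    - {"slide": [0, 0, 0], "delta_rot": [0, 0, 0], "fingers": -1}

```text
time_s: 8.18
tcp_pos: [0.6254, 0.1048, 0.1187]
eef_rot: [180.0, 0.0, 145.5]
contact_force: [0.6, 0.7, -0.3]
gripper_width: 0.0007
gripper_force: 0.0
```

```bash
python3 - <<'E'
from plant import r
import cv2,numpy as np
s=r.get_state();print(s["tcp_pos"],s["joints"],s["contact_force"])
a=r.capture("scene")["image"][190:270,325:405];b=r.capture("side")["image"][230:310,210:290]
cv2.imwrite("pics/crop4.png",np.hstack([cv2.resize(a,(400,400),interpolation=2),cv2.resize(b,(400,400),interpolation=2)]))
E
```

```text
[0.62535862 0.10482577 0.11870288] [ 2.71305741e+01  2.15711165e+01 -1.27757983e+01  1.54708540e-02
 -5.55959907e+01 -1.51609770e+02] [ 0.57709448  0.7093809  -0.34333198]
```

View pics/crop4.png

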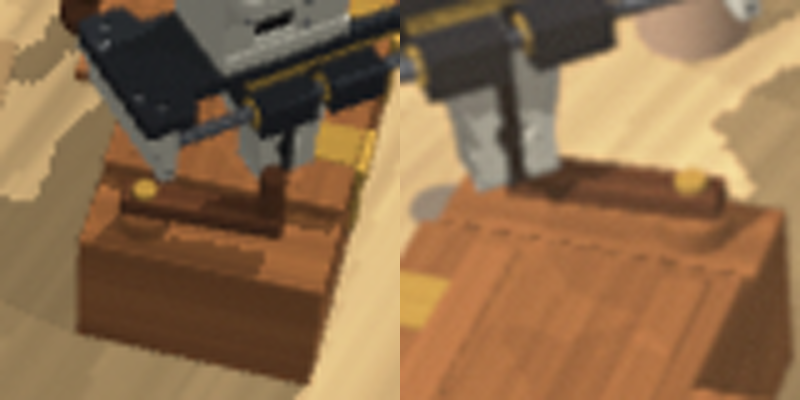

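The button now lies over the deck alongside the lid, with the seam fully visible: the bar runs from (125,200) to (280,225) in the left crop. Next I'll retreat, rise and turn back to the chest's yaw.

Call:
play_rows:
  rows:
    - {"slide": [0.1, 0, 0], "delta_rot": [0, 0, 0], "fingers": -1}
    - {"slide": [0.1, 0, 0], "delta_rot": [0, 0, 0], "fingers": -1}
    - {"slide": [0, 0, -0.28], "delta_rot": [0, 0, 0], "fingers": -1}
    - {"slide": [0, 0, -0.28], "delta_rot": [0, 0, 0], "fingers": -1}
    - {"slide": [0, 0, -0.28], "delta_rot": [0, 0, 0], "fingers": -1}
    - {"slide": [0, 0, 0], "delta_rot": [0, 0, -0.98], "fingers": -1}
    - {"slide": [0, 0, 0], "delta_rot": [0, 0, -0.98], "fingers": -1}
    - {"slide": [0, 0, 0], "delta_rot": [0, 0, -0.98], "fingers": -1}

```text
time_s: 9.28
tcp_pos: [0.5991, 0.1225, 0.2449]
eef_rot: [180.0, 0.0, 159.2]
contact_force: [-0.3, 0.4, -0.9]
gripper_width: 0.0002
gripper_force: 0.0
```

Call:
play_rows:
  rows:
    - {"slide": [0, 0, 0], "delta_rot": [0, 0, -0.98], "fingers": -1}
    - {"slide": [0, 0, 0], "delta_rot": [0, 0, -0.98], "fingers": -1}
    - {"slide": [0, 0, 0], "delta_rot": [0, 0, -0.98], "fingers": -1}
    - {"slide": [0, 0, 0], "delta_rot": [0, 0, -0.98], "fingers": -1}
    - {"slide": [0, 0, 0], "delta_rot": [0, 0, -0.98], "fingers": -1}
    - {"slide": [0, 0, 0], "delta_rot": [0, 0, -0.98], "fingers": -1}
    - {"slide": [0, 0, 0], "delta_rot": [0, 0, -0.98], "fingers": -1}
    - {"slide": [0, 0, 0], "delta_rot": [0, 0, -0.8], "fingers": -1}

```text
time_s: 10.28
tcp_pos: [0.5991, 0.1225, 0.2447]
eef_rot: [180.0, 0.0, -165.7]
contact_force: [-0.6, 0.2, -0.2]
gripper_width: 0.0002
gripper_force: 0.0
```

Call:
play_rows:
  rows:
    - {"slide": [0.2, 0.1, 0], "delta_rot": [0, 0, 0], "fingers": -1}
    - {"slide": [0.2, 0.1, 0], "delta_rot": [0, 0, 0], "fingers": -1}
    - {"slide": [0.2, 0.1, 0], "delta_rot": [0, 0, 0], "fingers": -1}
    - {"slide": [0, 0, 0], "delta_rot": [0, -0.9, 0], "fingers": -1}
    - {"slide": [0, 0, 0], "delta_rot": [0, -0.9, 0], "fingers": -1}
    - {"slide": [0, 0, 0], "delta_rot": [0, -0.9, 0], "fingers": -1}
    - {"slide": [0, 0, 0], "delta_rot": [0, -0.9, 0], "fingers": -1}
    - {"slide": [0, 0, 0], "delta_rot": [0, 0, 0], "fingers": -1}

```text
time_s: 11.28
tcp_pos: [0.4997, 0.1431, 0.2445]
eef_rot: [180.0, 16.5, -165.8]
contact_force: [-0.4, -0.1, -0.0]
gripper_width: 0.0007
gripper_force: 0.0
```

```bash
python3 - <<'E'
from plant import r
s=r.get_state()
for k in("time_s","joints","tcp_pos","eef_rot","contact_force"):print(k,list(s[k]) if k!="time_s" else s[k])
E
```

```text
time_s 11.275
joints [np.float64(43.59101630468537), np.float64(-5.466765082975594), np.float64(-34.15869487567219), np.float64(10.90877101031203), np.float64(-47.31734668370356), np.float64(-125.80090557157041)]
tcp_pos [np.float64(0.4997216404657112), np.float64(0.1430862514633533), np.float64(0.24450872978115895)]
eef_rot [np.float64(179.97031757075027), np.float64(16.527706717846588), np.float64(-165.7900212559338)]
contact_force [np.float64(-0.3639828300774828), np.float64(-0.09766553849485844), np.float64(-0.020355225927327192)]
```

```bash
cat > k.py <<'E'
import numpy as np
from scipy.optimize import least_squares
from scipy.spatial.transform import Rotation as Ro
D=[([-58.5503,20.5926,.6329,-.0187,-70.1347,-16.509],[.17389,-.65171,.22561],[179.9,-.01,-165.066]),
([33.828,7.3302,-17,-.0087,-65.6954,-158.289],[.52127,.11851,.22642],[-179.98,-.017,145.535]),
([27.1306,21.5711,-12.7758,.0155,-55.596,-151.61],[.62536,.10483,.1187],[180,0,145.5]),
([43.591,-5.4668,-34.1587,10.9088,-47.3173,-125.801],[.49972,.14309,.24451],[179.97,16.528,-165.79])]
e=lambda a,t:Ro.from_euler(a,t,degrees=True)
def fk(q,p):
    b=e('z',q[0]);f=b*e('y',q[1]-q[2]);w=f*e('x',p[6]*q[3])*e('y',-q[4])
    P=b.apply([0,-p[0],p[1]])+b.apply(e('y',q[1]).apply([0,0,p[2]]))+f.apply([p[3],0,p[4]])
    R=w*e('x',p[7]*q[5]+p[8])*Ro.from_matrix([[0,0,1],[0,1,0],[-1,0,0]])
    return P+w.apply([p[5],0,0]),R
def fit():
    best=None
    for s4 in(1,-1):
     for s6 in(1,-1):
      for c in(0,90,180,270):
        g=lambda x:np.concatenate([np.r_[fk(q,[*x[:6],s4,s6,c])[0]-P,.3*(fk(q,[*x[:6],s4,s6,c])[1].inv()*e('xyz',o)).as_rotvec()] for q,P,o in D])
        s=least_squares(g,[.19,.25,.6,.46,0,.4])
        if best is None or s.cost<best[0]:best=(s.cost,[*s.x,s4,s6,c],s.fun)
    return best
lo=np.array([-176,-82,-58.2,-173.8,-174.7,-.0])
lo=np.array([-176,-82,-58.2,-173.8,-174.7,-173.6]);hi=np.array([176,121.7,71.7,95.5,-.2,173.6])
def ik(P,R,q0,p):
    g=lambda q:np.r_[(fk(q,p)[0]-P)*10,(fk(q,p)[1].inv()*R).as_rotvec()*3]
    s=least_squares(g,np.clip(q0,lo+.1,hi-.1),bounds=(lo,hi),x_scale=30);return s.x,np.linalg.norm(s.fun)
C=np.array([.5819,.17,.2466])
def W(x,y,z):
    c,s=np.cos(C[2]),np.sin(C[2]);return np.array([C[0]+c*x-s*y,C[1]+s*x+c*y,z])
def tcp(th,p,s):   # chest-frame x,z
    n=np.array([np.sin(p),np.cos(p)]);d=np.array([np.cos(p),-np.sin(p)]);u=np.array([-np.cos(th),np.sin(th)]);H=np.array([.065,.0805])
    return H+.162*u-.0095*n+s*d if th<p else H+(.162-s)*u-.0095*n
def rot(p):return e('xyz',[180,90-np.degrees(p),np.degrees(C[2])-180])
E
python3 - <<'E'
from k import *
b=fit();print(b[0],np.round(b[1],4));p=b[1]
for deg in(45,52,60,66,72):
    P_=np.radians(deg);q=np.array(D[3][0]);o=[]
    for th in [0,.3,.6,.9,1.2,1.5,1.75]:
        x,z=tcp(th,P_,.028);q,er=ik(W(x,.03,z),rot(P_),q,p);o.append((th,round(er,3),q.round(0).tolist()))
    x,z=tcp(0,P_,.028);q,er=ik(W(x-.045,.03,z),rot(P_),np.array(D[3][0]),p)
    print(deg,'pre',round(er,3),q.round(0));[print('  ',*t) for t in o]
E
```

```text
0.00037566462517179297 [ 1.884e-01  2.674e-01  6.101e-01  4.606e-01  1.600e-03  4.503e-01
 -1.000e+00 -1.000e+00  2.700e+02]
45 pre 1.115 [  55.   -3.  -58.   51.  -18. -174.]
   0 1.06 [51.0, 0.0, -55.0, 55.0, -15.0, -174.0]
   0.3 0.854 [54.0, -5.0, -56.0, 54.0, -20.0, -174.0]
   0.6 0.661 [55.0, -8.0, -54.0, 54.0, -24.0, -174.0]
   0.9 0.509 [55.0, -8.0, -51.0, 55.0, -26.0, -174.0]
   1.2 0.406 [53.0, -6.0, -48.0, 56.0, -25.0, -174.0]
   1.5 0.342 [50.0, -2.0, -44.0, 58.0, -24.0, -174.0]
   1.75 0.318 [47.0, 2.0, -41.0, 60.0, -22.0, -174.0]
52 pre 0.815 [  56.   -2.  -58.   48.  -19. -174.]
   0 0.757 [52.0, 3.0, -55.0, 53.0, -16.0, -174.0]
   0.3 0.556 [55.0, -3.0, -55.0, 51.0, -21.0, -174.0]
   0.6 0.366 [57.0, -6.0, -53.0, 51.0, -26.0, -174.0]
   0.9 0.202 [56.0, -6.0, -50.0, 52.0, -28.0, -174.0]
   1.2 0.095 [54.0, -4.0, -47.0, 53.0, -28.0, -174.0]
   1.5 0.024 [51.0, -1.0, -43.0, 56.0, -26.0, -174.0]
   1.75 0.0 [49.0, 3.0, -40.0, 57.0, -24.0, -173.0]
60 pre 0.47 [  58.    0.  -58.   46.  -19. -174.]
   0 0.406 [53.0, 5.0, -54.0, 50.0, -17.0, -174.0]
   0.3 0.213 [57.0, -1.0,
[... 405 characters left out ...]
.0, 0.0, -53.0, 42.0, -25.0, -169.0]
   0.6 0.0 [54.0, -2.0, -47.0, 31.0, -30.0, -155.0]
   0.9 0.0 [50.0, -1.0, -40.0, 25.0, -34.0, -145.0]
   1.2 0.0 [47.0, 1.0, -34.0, 22.0, -36.0, -138.0]
   1.5 0.0 [44.0, 5.0, -29.0, 20.0, -37.0, -134.0]
   1.75 0.0 [42.0, 8.0, -25.0, 19.0, -37.0, -131.0]
72 pre 0.0 [  58.    3.  -56.   37.  -21. -168.]
   0 0.0 [53.0, 8.0, -51.0, 34.0, -20.0, -159.0]
   0.3 0.0 [52.0, 3.0, -47.0, 24.0, -28.0, -147.0]
   0.6 0.0 [50.0, 1.0, -41.0, 18.0, -35.0, -140.0]
   0.9 0.0 [47.0, 2.0, -35.0, 15.0, -39.0, -133.0]
   1.2 0.0 [44.0, 4.0, -28.0, 13.0, -43.0, -128.0]
   1.5 0.0 [41.0, 8.0, -23.0, 12.0, -44.0, -125.0]
   1.75 0.0 [40.0, 11.0, -19.0, 11.0, -44.0, -122.0]
```

```bash
python3 - <<'E'
from k import *
b=fit();p=b[1];print(np.round(b[2].reshape(-1,6),4).tolist())
for deg in(45,52,60,66):
  for hd in(0,15,30):
    P_=np.radians(deg);R=e('z',hd)*rot(P_)*e('z',180);q=np.array(D[3][0])+[0,0,0,0,0,180];o=[]
    for th in [-9,0,.3,.6,.9,1.2,1.5,1.75]:
        x,z=tcp(max(th,0),P_,.028);x-=.045*(th<0)
        q,er=ik(W(x,.03,z),R,q,p);o.append((th,round(er,3),q.round(0).astype(int).tolist()))
    print(deg,hd);[print('  ',*t) for t in o[:2]+o[4:5]+o[-1:]]
E
```

```text
[[0.0032, 0.0012, 0.0068, -0.0, 0.0, 0.0], [-0.0027, 0.0023, 0.0074, -0.0, 0.0, 0.0], [-0.0001, 0.0037, 0.0071, 0.0002, 0.0002, 0.0002], [0.0054, -0.0088, -0.0213, -0.0, -0.0, -0.0]]
45 0
   -9 1.007 [69, 3, -58, 63, -30, -23]
   0 0.803 [64, 7, -58, 80, -27, -36]
   0.9 0.143 [67, -7, -58, 76, -34, -27]
   1.75 0.0 [53, 2, -48, 86, -26, -25]
45 15
   -9 0.987 [43, 2, -58, 95, -3, -17]
   0 0.824 [50, 3, -58, 95, -11, -24]
   0.9 0.136 [51, -7, -58, 95, -15, -22]
   1.75 0.092 [40, 3, -45, 95, -7, -13]
45 30
   -9 0.888 [38, 0, -58, -78, -5, 174]
   0 0.856 [41, 2, -57, -81, 0, 174]
   0.9 0.271 [34, -3, -51, -76, -6, 174]
   1.75 0.169 [27, 6, -39, -72, -11, 174]
52 0
   -9 0.731 [66, 2, -58, 59, -26, -16]
   0 0.525 [62, 6, -58, 77, -23, -30]
   0.9 0.0 [62, -6, -54, 64, -31, -11]
   1.75 0.0 [49, 3, -40, 57, -24, 7]
52 15
   -9 0.716 [46, 3, -58, 65, -5, 11]
   0 0.524 [49, 5, -58, 95, -9, -23]
   0.9 0.0 [48, -6, -54, 64, -13, 12]
   1.75 0.0 [38, 4, -40, 32, -11, 51]
52 30
   -9 0.592 [38, 3, -58, -78, -5, 174]
   0 0.549 [40, 5, -56, -80, -1, 174]
   0.9 0.0 [32, -1, -49, -59, 
[... 289 characters left out ...]
0.9 0.0 [45, -4, -46, 23, -20, 54]
   1.75 0.0 [37, 6, -31, 10, -23, 74]
60 30
   -9 0.27 [39, 5, -58, -79, -5, 174]
   0 0.196 [40, 7, -56, -80, -2, 174]
   0.9 0.0 [34, 0, -43, -15, -19, 113]
   1.75 0.0 [30, 8, -28, -17, -25, 118]
66 0
   -9 0.171 [61, 3, -58, 48, -21, -1]
   0 0.0 [58, 6, -57, 63, -18, -12]
   0.9 0.0 [50, -1, -40, 25, -34, 35]
   1.75 0.0 [42, 8, -25, 19, -37, 49]
66 15
   -9 0.164 [52, 3, -58, 41, -12, 29]
   0 0.0 [49, 6, -57, 64, -9, 8]
   0.9 0.0 [43, -1, -40, 12, -28, 66]
   1.75 0.0 [36, 8, -25, 5, -33, 79]
66 30
   -9 0.067 [43, 4, -58, -13, -4, 105]
   0 0.0 [40, 8, -54, -27, -4, 121]
   0.9 0.0 [36, 1, -38, -7, -28, 104]
   1.75 0.0 [31, 10, -23, -10, -34, 110]
```

```bash
sed -i 's/w.apply(\[p\[5\],0,0\])/w.apply([p[5],0,p[9]])/; s/\[\*x\[:6\],s4,s6,c\]/[*x[:6],s4,s6,c,x[6]]/g; s/\[\*s.x,s4,s6,c\]/[*s.x[:6],s4,s6,c,s.x[6]]/; s/0,.4\])$/0,.4,0.])/' k.py
python3 - <<'E'
from k import *
b=fit();p=b[1];print(np.round(p,4),b[0],abs(b[2]).max())
for fl in(0,180):
 for deg in(50,58,66,72):
  for hd in((0,20) if fl==0 else (0,)):
    P_=np.radians(deg);R=e('z',hd)*rot(P_)*e('z',fl);q=np.array(D[3][0])+[0,0,0,0,0,fl];o=[]
    for th in [-9,0,.3,.6,.9,1.2,1.5,1.75]:
        x,z=tcp(max(th,0),P_,.028);x-=.045*(th<0)
        q,er=ik(W(x,.03,z),R,q,p);o.append((th,round(er,3),q.round(0).astype(int).tolist()))
    print(fl,deg,hd);[print('  ',*t) for t in o[:2]+o[4:5]+o[-1:]]
E
```

```text
[ 1.909e-01  2.713e-01  5.945e-01  4.000e-01 -2.790e-02  4.444e-01
 -1.000e+00 -1.000e+00  2.700e+02  7.170e-02] 0.00012340053672816692 0.012458983789103845
0 50 0
   -9 0.956 [45, 6, -55, 59, -12, -174]
   0 0.894 [41, 11, -50, 62, -11, -174]
   0.9 0.28 [45, 1, -47, 60, -19, -174]
   1.75 0.063 [39, 10, -37, 65, -17, -174]
0 50 20
   -9 0.804 [35, 10, -53, 84, 0, -174]
   0 0.751 [33, 14, -48, 86, 0, -174]
   0.9 0.146 [32, 6, -45, 86, 0, -174]
   1.75 0.137 [32, 12, -40, 25, 0, -113]
0 58 0
   -9 0.615 [46, 9, -55, 57, -12, -174]
   0 0.544 [42, 13, -50, 60, -11, -174]
   0.9 0.0 [47, 2, -46, 51, -21, -168]
   1.75 0.0 [40, 10, -33, 38, -22, -148]
0 58 20
   -9 0.459 [35, 13, -53, 84, 0, -174]
   0 0.396 [33, 16, -48, 85, 0, -174]
   0.9 0.0 [37, 5, -50, 23, -4, -115]
   1.75 0.0 [35, 11, -36, 1, -12, -92]
0 66 0
   -9 0.27 [47, 11, -55, 54, -12, -174]
   0 0.192 [43, 15, -50, 57, -12, -174]
   0.9 0.0 [46, 3, -41, 27, -28, -144]
   1.75 0.0 [40, 11, -26, 19, -33, -130]
0 66 20
   -9 0.113 [36, 15, -53, 82, 0, -174]
   0 0.045 [34, 18, -49, 84, 0, -174]
   0.9 0.0 [40, 4, -43, 7, 
[... 318 characters left out ...]
-37, 4, -31, -99]
   1.75 0.0 [35, 13, -20, 0, -39, -91]
180 50 0
   -9 0.473 [59, 11, -58, 95, -24, -46]
   0 0.368 [63, 13, -58, 95, -30, -51]
   0.9 0.0 [49, 2, -50, 81, -22, -18]
   1.75 0.0 [40, 10, -37, 70, -17, 1]
180 58 0
   -9 0.16 [56, 11, -58, 95, -20, -44]
   0 0.142 [52, 14, -54, 95, -19, -40]
   0.9 0.0 [47, 2, -46, 51, -21, 12]
   1.75 0.0 [40, 10, -33, 38, -22, 32]
180 66 0
   -9 0.0 [49, 12, -56, 83, -14, -26]
   0 0.0 [45, 16, -51, 79, -12, -17]
   0.9 0.0 [46, 3, -41, 27, -28, 36]
   1.75 0.0 [40, 11, -26, 19, -33, 50]
180 72 0
   -9 0.0 [47, 13, -55, 53, -12, 5]
   0 0.0 [44, 16, -50, 47, -12, 15]
   0.9 0.0 [45, 4, -36, 16, -35, 48]
   1.75 0.0 [39, 13, -20, 11, -42, 58]
```

Call:
play_rows:
  rows:
    - {"slide": [0.115, 0.08, -0.034], "delta_rot": [0, 0, 0], "fingers": -1}
    - {"slide": [0.115, 0.08, -0.034], "delta_rot": [0, 0, 0], "fingers": -1}
    - {"slide": [0.115, 0.08, -0.034], "delta_rot": [0, 0, 0], "fingers": -1}
    - {"slide": [0, 0, 0], "delta_rot": [0, -0.45, 0], "fingers": -1}
    - {"slide": [0, 0, 0], "delta_rot": [0, -0.45, 0], "fingers": -1}
    - {"slide": [0, 0, 0], "delta_rot": [0, 0, 0], "fingers": -1}

```text
time_s: 12.02
tcp_pos: [0.44, 0.1652, 0.2446]
eef_rot: [-180.0, 20.6, -165.8]
contact_force: [-0.2, -0.6, -0.0]
gripper_width: 0.0004
gripper_force: 0.0
```

```bash
cat >> k.py <<'E'
def st():
    from plant import r
    s=r.get_state();P=np.array(s["tcp_pos"]);c,n=np.cos(C[2]),np.sin(C[2]);d=P[:2]-C[:2]
    print("t",s["time_s"],"chest mm",(np.r_[c*d[0]+n*d[1],-n*d[0]+c*d[1],P[2]]*1000).round(1),"rpy",np.round(s["eef_rot"],1),"j",np.round(s["joints"],1),"F",np.round(s["contact_force"],1))
    return s
E
python3 -c "
from k import *
st()
D.append(([*st()['joints']],[*st()['tcp_pos']],[*st()['eef_rot']]))
b=fit();print(b[0],np.round(b[1],4),np.round(b[2].reshape(-1,6)[:,:3],4).tolist())"
```

```text
t 12.025 chest mm [-138.7   29.9  244.6] rpy [-180.    20.6 -165.8] j [  55.5  -13.9  -44.8   19.2  -44.9 -143.3] F [-0.2 -0.6 -0. ]
t 12.025 chest mm [-138.7   29.9  244.6] rpy [-180.    20.6 -165.8] j [  55.5  -13.9  -44.8   19.2  -44.9 -143.3] F [-0.2 -0.6 -0. ]
t 12.025 chest mm [-138.7   29.9  244.6] rpy [-180.    20.6 -165.8] j [  55.5  -13.9  -44.8   19.2  -44.9 -143.3] F [-0.2 -0.6 -0. ]
t 12.025 chest mm [-138.7   29.9  244.6] rpy [-180.    20.6 -165.8] j [  55.5  -13.9  -44.8   19.2  -44.9 -143.3] F [-0.2 -0.6 -0. ]
0.0003590557454026817 [ 1.912e-01  2.900e-01  5.802e-01  3.651e-01 -3.660e-02  4.560e-01
 -1.000e+00 -1.000e+00  2.700e+02  1.104e-01] [[-0.0006, 0.0023, -0.0077], [0.002, 0.0021, -0.0008], [0.0003, 0.0009, 0.0187], [0.0043, 0.0048, 0.004], [-0.0009, -0.0056, -0.0142]]
```

```bash
sed -i 's/w.apply(\[p\[5\],0,p\[9\]\])/w.apply([p[5],0,0])/; s/b.apply(\[0,-p\[0\],p\[1\]\])/b.apply([p[9],-p[0],p[1]])/' k.py
cat > plan.py <<'E'
from k import *
D.append(([55.5,-13.9,-44.8,19.2,-44.9,-143.3],[.44,.1652,.2446],[180,20.6,-165.8]))
b=fit();p=b[1]
E
python3 - <<'E'
from plan import *
print(b[0],np.round(b[1],4),abs(b[2]).max())
for fl in(0,180):
 for deg in(50,58,64,69.4):
  for hd in((0,20) if fl==0 else (0,)):
    P_=np.radians(deg);R=e('z',hd)*rot(P_)*e('z',fl);q=np.array(D[4][0])+[0,0,0,0,0,fl];o=[]
    for th in [-9,0,.3,.6,.9,1.2,1.5,1.75]:
        x,z=tcp(max(th,0),P_,.032);x-=.045*(th<0)
        q,er=ik(W(x,.03,z),R,q,p);o.append((th,round(er,3),q.round(0).astype(int).tolist()))
    print(fl,deg,hd);[print('  ',*t) for t in o[:2]+o[4:5]+o[-1:]]
E
```

```text
0.0011606980283487577 [ 1.866e-01  2.491e-01  5.741e-01  3.717e-01 -1.950e-02  4.106e-01
 -1.000e+00 -1.000e+00  2.700e+02  9.940e-02] 0.030123192284050443
0 50 0
   -9 1.127 [52, 3, -58, 51, -15, -174]
   0 1.068 [48, 7, -55, 55, -13, -174]
   0.9 0.385 [51, -3, -51, 55, -23, -174]
   1.75 0.177 [45, 6, -40, 60, -20, -174]
0 50 20
   -9 1.025 [41, 7, -58, 78, 0, -174]
   0 0.944 [41, 8, -56, 78, -1, -174]
   0.9 0.2 [40, -1, -53, 79, -3, -174]
   1.75 0.02 [34, 8, -42, 83, 0, -174]
0 58 0
   -9 0.802 [52, 6, -58, 50, -14, -174]
   0 0.733 [48, 10, -55, 53, -12, -174]
   0.9 0.047 [52, -1, -50, 52, -24, -174]
   1.75 0.0 [44, 7, -35, 40, -24, -154]
0 58 20
   -9 0.722 [42, 10, -58, 77, 0, -174]
   0 0.62 [41, 11, -56, 77, -1, -174]
   0.9 0.0 [41, 1, -50, 25, -8, -120]
   1.75 0.0 [34, 8, -34, 0, -16, -91]
0 64 0
   -9 0.557 [52, 9, -58, 48, -13, -174]
   0 0.479 [48, 12, -55, 52, -12, -174]
   0.9 0.0 [50, 1, -45, 34, -27, -154]
   1.75 0.0 [42, 9, -29, 23, -31, -135]
0 64 20
   -9 0.503 [43, 12, -58, 27, -1, -125]
   0 0.375 [42, 13, -56, 76, -2, -174]
   0.9 0.0 [40, 2, -44, 8, -1
[... 338 characters left out ...]
 -99]
   1.75 0.0 [34, 12, -22, 0, -36, -90]
180 50 0
   -9 1.058 [58, 9, -58, 70, -20, -21]
   0 0.852 [55, 14, -58, 95, -19, -44]
   0.9 0.076 [58, -1, -58, 85, -26, -31]
   1.75 0.0 [47, 7, -45, 81, -21, -16]
180 58 0
   -9 0.757 [56, 10, -58, 65, -16, -14]
   0 0.546 [53, 15, -58, 94, -16, -41]
   0.9 0.0 [53, -1, -51, 57, -24, 1]
   1.75 0.0 [44, 7, -35, 40, -24, 26]
180 64 0
   -9 0.531 [54, 11, -58, 59, -15, -7]
   0 0.316 [52, 15, -58, 90, -13, -36]
   0.9 0.0 [50, 1, -45, 34, -27, 26]
   1.75 0.0 [42, 9, -29, 23, -31, 45]
180 69.4 0
   -9 0.327 [53, 12, -58, 53, -13, 0]
   0 0.109 [51, 16, -58, 86, -11, -31]
   0.9 0.0 [47, 3, -39, 21, -32, 41]
   1.75 0.0 [40, 11, -22, 14, -38, 55]
```

```bash
python3 - <<'E'
from plan import *
def rows(q,blocks):
    b_=e('z',q[0]);u=b_*e('y',q[1]);f=b_*e('y',q[1]-q[2]);w=f*e('x',-q[3])*e('y',-q[4])
    M={'b':b_.as_matrix(),'u':u.as_matrix(),'f':f.as_matrix(),'w':w.as_matrix()}
    return np.column_stack([M[k[0]][:,'xyz'.index(k[1])] for k in blocks])
for bl in (['by','bz','uz','fx','wx'],['by','bz','uz','fx','fz','wx'],['by','bz','bx','uz','fx','wx'],['by','bz','uz','ux','fx','wx'],['by','bz','uz','fx','wx','wz'],['by','bz','bx','uz','ux','fx','fz','wx'],['by','bz','uz','fx','wx','wy']):
    A_=np.vstack([rows(q,bl) for q,_,_ in D]);y=np.concatenate([P for _,P,_ in D])
    s,*_=np.linalg.lstsq(A_,y,rcond=None);print(bl,s.round(3),'max',abs(A_@s-y).max().round(4),'cond',np.linalg.cond(A_).round(0))
E
```

```text
['by', 'bz', 'uz', 'fx', 'wx'] [-0.185  0.288  0.583  0.47   0.43 ] max 0.0347 cond 19.0
['by', 'bz', 'uz', 'fx', 'fz', 'wx'] [-0.185  0.257  0.583  0.458  0.024  0.426] max 0.0349 cond 38.0
['by', 'bz', 'bx', 'uz', 'fx', 'wx'] [-0.187  0.229  0.091  0.575  0.371  0.409] max 0.0306 cond 31.0
['by', 'bz', 'uz', 'ux', 'fx', 'wx'] [-0.19   0.224  0.551  0.081  0.395  0.36 ] max 0.0106 cond 21.0
['by', 'bz', 'uz', 'fx', 'wx', 'wz'] [-0.191  0.244  0.582  0.353  0.448  0.105] max 0.0184 cond 19.0
['by', 'bz', 'bx', 'uz', 'ux', 'fx', 'fz', 'wx'] [-0.19   0.226 -0.029  0.551  0.085  0.417  0.01   0.361] max 0.0119 cond 38.0
['by', 'bz', 'uz', 'fx', 'wx', 'wy'] [-0.002  0.199  0.602  0.463  0.378 -0.19 ] max 0.0002 cond 23.0
```

```bash
cat > plan.py <<'E'
from k import *
import k
def fk(q,p=None):
    b=e('z',q[0]);f=b*e('y',q[1]-q[2]);w=f*e('x',-q[3])*e('y',-q[4])
    P=b.apply([0,-.002,.199])+b.apply(e('y',q[1]).apply([0,0,.602]))+f.apply([.463,0,0])+w.apply([.378,-.19,0])
    return P,w*e('x',-q[5]+270)*Ro.from_matrix([[0,0,1],[0,1,0],[-1,0,0]])
k.fk=fk
q5=np.array([55.5,-13.9,-44.8,19.2,-44.9,-143.3])
E
python3 - <<'E'
from plan import *
print(fk(q5)[0],fk(q5)[1].as_euler('xyz',degrees=True))
for fl in(0,180):
 for deg in(45,52,58,64,69.4):
  for hd in(-15,0,15):
    P_=np.radians(deg);R=e('z',hd)*rot(P_)*e('z',fl);q=q5+[0,0,0,0,0,fl];o=[]
    for th in [-9,0,.3,.6,.9,1.2,1.5,1.75]:
        x,z=tcp(max(th,0),P_,.032);x-=.045*(th<0)
        q,er=ik(W(x,.03,z),R,q,None);o.append((th,round(er,3),q.round(0).astype(int).tolist()))
    print(fl,deg,hd);[print('  ',*t) for t in o[:2]+o[4:5]+o[-1:]]
E
```

```text
[0.43996271 0.1649086  0.24550222] [ 179.94294925   20.6494553  -165.82946136]
0 45 -15
   -9 1.468 [46, 2, -58, 43, -20, -174]
   0 1.397 [40, 4, -58, 50, -14, -174]
   0.9 0.892 [40, -2, -53, 53, -21, -174]
   1.75 0.725 [36, 7, -43, 56, -21, -174]
0 45 0
   -9 0.134 [15, 4, -43, -105, 0, 14]
   0 0.0 [-6, 12, -50, -137, -21, 63]
   0.9 0.422 [6, 1, -40, -143, 0, 59]
   1.75 0.409 [4, 7, -37, -174, 0, 91]
0 45 15
   -9 0.0 [3, 7, -44, -99, -18, 28]
   0 0.0 [7, 10, -39, -96, -16, 23]
   0.9 0.291 [36, 0, -43, -25, 0, -70]
   1.75 0.196 [34, 7, -38, 0, 0, -93]
0 52 -15
   -9 1.154 [47, 3, -58, 41, -20, -174]
   0 1.08 [41, 5, -58, 48, -14, -174]
   0.9 0.573 [42, 0, -52, 50, -23, -174]
   1.75 0.395 [38, 8, -42, 53, -22, -174]
0 52 0
   -9 0.15 [9, 6, -45, -117, -3, 31]
   0 0.171 [6, 10, -42, -124, -4, 40]
   0.9 0.499 [2, 1, -47, -174, 0, 93]
   1.75 0.554 [4, 8, -37, -174, 0, 92]
0 52 15
   -9 0.128 [31, 6, -44, -63, 0, -28]
   0 0.129 [31, 9, -41, -57, 0, -34]
   0.9 0.217 [34, -2, -56, 36, 0, -130]
   1.75 0.061 [32, 6, -45, 36, -2, -128]
0 58 -15
   -9 0.883 [48, 4, -58, 39, -
[... 3186 characters left out ...]
[43, 0, -51, 39, -20, 27]
   1.75 0.0 [39, 9, -33, 25, -26, 44]
180 64 15
   -9 0.329 [43, 5, -58, 7, -2, 71]
   0 0.266 [41, 8, -56, 13, -1, 66]
   0.9 0.0 [42, 0, -44, 16, -21, 64]
   1.75 0.0 [36, 9, -26, 7, -29, 78]
180 69.4 -15
   -9 0.371 [50, 6, -58, 35, -20, 7]
   0 0.25 [44, 9, -58, 48, -16, 0]
   0.9 0.0 [47, 3, -43, 29, -33, 19]
   1.75 0.0 [41, 12, -26, 22, -39, 32]
180 69.4 0
   -9 0.34 [47, 5, -58, 26, -14, 33]
   0 0.237 [42, 8, -58, 39, -10, 25]
   0.9 0.0 [45, 2, -42, 21, -30, 42]
   1.75 0.0 [39, 11, -24, 14, -37, 55]
180 69.4 15
   -9 0.193 [45, 5, -58, 17, -9, 58]
   0 0.108 [41, 8, -58, 30, -5, 50]
   0.9 0.0 [42, 3, -37, 9, -31, 71]
   1.75 0.0 [36, 12, -20, 4, -38, 80]
```

```bash
python3 - <<'E'
from plan import *
for y in(.02,.04):
 for hd in(0,10,20,30,40):
  for deg in(68,70,72,74,76,78):
    P_=np.radians(deg);R=e('z',hd)*rot(P_);s=.009/np.cos(P_);q=q5.copy();o=[]
    for th in [0,-9]:
        x,z=tcp(max(th,0),P_,s);x-=.018*(th<0)
        q,er=ik(W(x,y,z),R,q,None);o.append((th,round(er,3),round(z,3),q.round(0).astype(int).tolist()))
    if max(t[1] for t in o)<.005: print(y,hd,deg,*o);break
E
```

```text
0.02 0 76 (0, np.float64(0.0), np.float64(0.042), [44, 10, -55, 29, -14, -147]) (-9, np.float64(0.0), np.float64(0.042), [44, 9, -58, 32, -13, -151])
0.02 10 76 (0, np.float64(0.0), np.float64(0.042), [44, 10, -52, 18, -15, -126]) (-9, np.float64(0.0), np.float64(0.042), [45, 9, -55, 20, -14, -130])
0.02 20 72 (0, np.float64(0.0), np.float64(0.05), [42, 9, -52, 13, -11, -111]) (-9, np.float64(0.0), np.float64(0.05), [43, 7, -56, 17, -10, -116])
0.02 30 68 (0, np.float64(0.0), np.float64(0.055), [39, 8, -46, -7, -14, -79]) (-9, np.float64(0.0), np.float64(0.055), [41, 7, -49, -5, -13, -82])
0.02 40 68 (0, np.float64(0.0), np.float64(0.055), [34, 9, -39, -20, -22, -53]) (-9, np.float64(0.0), np.float64(0.055), [35, 8, -41, -20, -22, -54])
0.04 0 76 (0, np.float64(0.0), np.float64(0.042), [46, 10, -55, 31, -14, -151]) (-9, np.float64(0.001), np.float64(0.042), [46, 9, -58, 34, -13, -155])
0.04 10 76 (0, np.float64(0.0), np.float64(0.042), [46, 11, -52, 20, -15, -131]) (-9, np.float64(0.0), np.float64(0.042), [47, 9, -55, 23, -14, -134])
0.04 20 72 (0, np.float64(0.0), np.float64(0.05), [44, 9, -54, 19, -10, -119]) (-9, np.float64(0.001), np.float64(0.05), [45, 7, -58, 25, -8, -125])
0.04 30 68 (0, np.float64(0.0), np.float64(0.055), [43, 8, -48, -3, -12, -86]) (-9, np.float64(0.0), np.float64(0.055), [44, 6, -52, 0, -10, -90])
0.04 40 68 (0, np.float64(0.0), np.float64(0.055), [37, 9, -40, -18, -21, -57]) (-9, np.float64(0.0), np.float64(0.055), [38, 8, -42, -17, -20, -59])
```

```bash
python3 - <<'E'
from plan import *
for y in(.02,.04):
 for bb in(0,-10,-15,-20,-25,-30):
  res=None
  for deg in range(78,48,-2):
    P_=np.radians(deg);R=rot(P_)*e('x',bb);s=.011/np.cos(P_);o=[]
    x,z=tcp(0,P_,s);q,er=ik(W(x,y,z),R,q5,None);o.append((round(er,3),round(z,3),q.round(0).astype(int).tolist()))
    q2,er2=ik(W(x-.018,y,z),R,q,None)
    for th in(.3,.6,.9,1.2,1.5,1.75):
        x,z=tcp(th,P_,s);q,e3=ik(W(x,y,z),R,q,None);er2=max(er2,e3)
    if max(er,er2)>.004:break
    res=(deg,o,q2.round(0),q.round(0))
  print(y,bb,res)
E
```

```text
0.02 0 (78, [(np.float64(0.0), np.float64(0.027), [44, 13, -52, 23, -16, -141])], array([  45.,   11.,  -55.,   25.,  -14., -145.]), array([  37.,   16.,  -15.,    6.,  -48., -116.]))
0.02 -10 (70, [(np.float64(0.0), np.float64(0.047), [41, 9, -49, -2, -9, -113])], array([  42.,    7.,  -53.,    2.,   -7., -118.]), array([  32.,   12.,  -16.,   -6.,  -40., -102.]))
0.02 -15 (58, [(np.float64(0.0), np.float64(0.058), [32, 7, -42, -40, -8, -65])], array([ 33.,   6., -44., -39.,  -7., -67.]), array([ 30.,   8., -22., -14., -26., -90.]))
0.02 -20 (50, [(np.float64(0.0), np.float64(0.061), [7, 10, -36, -75, -25, -10])], array([  6.,   8., -38., -76., -26.,  -8.]), array([ 23.,   7., -19., -35., -25., -65.]))
0.02 -25 (50, [(np.float64(0.0), np.float64(0.061), [1, 12, -34, -76, -34, -4])], array([ -0.,  11., -36., -77., -35.,  -3.]), array([ 16.,   9., -15., -46., -34., -51.]))
0.02 -30 (50, [(np.float64(0.0), np.float64(0.061), [-3, 15, -33, -76, -42, -1])], array([ -5.,  14., -34., -76., -42.,   1.]), array([ 11.,  12., -12., -53., -42., -42.]))
0.04 0 (78, [(np.float64(0.0), np.float64(
[... 317 characters left out ...]
, -104.]))
0.04 -15 (62, [(np.float64(0.0), np.float64(0.055), [39, 8, -45, -25, -6, -87])], array([ 42.,   6., -49., -21.,  -3., -93.]), array([ 32.,   9., -20., -13., -31., -95.]))
0.04 -20 (50, [(np.float64(0.0), np.float64(0.061), [10, 9, -36, -77, -23, -11])], array([  9.,   8., -38., -77., -24., -10.]), array([ 26.,   7., -21., -32., -23., -69.]))
0.04 -25 (50, [(np.float64(0.0), np.float64(0.061), [4, 12, -35, -78, -32, -5])], array([  3.,  11., -37., -78., -33.,  -4.]), array([ 19.,   9., -16., -45., -32., -54.]))
0.04 -30 (50, [(np.float64(0.0), np.float64(0.061), [-1, 15, -33, -78, -40, -1])], array([ -2.,  14., -35., -78., -41.,   0.]), array([ 13.,  11., -12., -52., -40., -44.]))
```

```bash
python3 - <<'E'
from plan import *
P_=np.radians(60.2);s=.012/np.cos(P_);y=.03
q=q5.copy()
def go(l,x,z,R,n=1):
    global q
    qo=q;q,er=ik(W(x,y,z),R,q,None);print(l,(x*1000).__round__(1),(z*1000).__round__(1),round(er,4),q.round(0),'dj',abs(q-qo).max().round(0))
go('p',-.139,.245,rot(P_))
for b_ in(-5,-10,-15,-20):go('b%d'%b_,-.139,.245,rot(P_)*e('x',b_))
R=rot(P_)*e('x',-20);x0,z0=tcp(0,P_,s)
for z in(.2,.15,.1,z0):go('down',x0-.023,z,R)
for th in(0,.15,.3,.45,.6,.75,.9,1.05,1.2,1.35,1.5,1.6,1.7,1.8):
    x,z=tcp(th,P_,s);go('th%.2f'%th,x,z,R)
print('x_t',e('z',-np.degrees(C[2])).apply(R.as_matrix().T).T.round(3).tolist())
E
```

```text
p -139.0 245.0 0.0 [  58.  -19.  -57.   36.  -35. -161.] dj 18.0
b-5 -139.0 245.0 0.0 [  55.  -20.  -56.   30.  -31. -152.] dj 9.0
b-10 -139.0 245.0 0.0 [  52.  -20.  -53.   19.  -29. -139.] dj 12.0
b-15 -139.0 245.0 0.0 [  47.  -19.  -48.    5.  -29. -122.] dj 17.0
b-20 -139.0 245.0 0.0 [ 38. -17. -40. -13. -33. -99.] dj 23.0
down -116.2 200.0 0.0 [ 35. -10. -39. -20. -28. -90.] dj 9.0
down -116.2 150.0 0.0 [ 32.  -5. -41. -27. -23. -80.] dj 10.0
down -116.2 100.0 0.0 [ 28.   1. -39. -39. -20. -65.] dj 15.0
down -116.2 54.8 0.0 [ 22.   7. -38. -52. -20. -47.] dj 18.0
th0.00 -93.2 54.8 0.0 [ 22.   9. -35. -51. -21. -48.] dj 2.0
th0.15 -91.4 79.0 0.0 [ 25.   6. -36. -45. -21. -57.] dj 9.0
th0.30 -86.0 102.7 0.0 [ 27.   4. -36. -39. -22. -64.] dj 8.0
th0.45 -77.1 125.3 0.0 [ 28.   2. -35. -34. -23. -70.] dj 6.0
th0.60 -64.9 146.3 0.0 [ 29.   1. -34. -31. -25. -74.] dj 4.0
th0.75 -49.8 165.3 0.0 [ 29.   1. -32. -29. -27. -77.] dj 3.0
th0.90 -31.9 181.7 0.0 [ 28.   1. -30. -27. -29. -78.] dj 2.0
th1.05 -11.9 195.3 0.0 [ 28.   2. -27. -26. -30. -79.] dj 3.0
th1.20 6.8 204.3 0.0 [ 27.   3. -24. -26. -32. -80.] dj 2.0
th1.35 26.6 210.3 0.0 [ 27.   5. -22. -25. -33. -80.] dj 2.0
th1.50 47.0 213.3 0.0 [ 26.   7. -19. -25. -34. -79.] dj 2.0
th1.60 60.8 213.6 0.0 [ 26.   8. -18. -25. -34. -79.] dj 2.0
th1.70 74.5 212.5 0.0 [ 25.   9. -16. -26. -35. -79.] dj 2.0
th1.80 88.1 210.0 0.0 [ 25.  11. -15. -26. -35. -78.] dj 1.0
x_t [[-0.868, -0.17, 0.467], [-0.0, 0.94, 0.342], [-0.497, 0.297, -0.815]]
```

Call:
play_rows:
  rows:
    - {"slide": [0, 0, 0], "delta_rot": [-0.545, 0, 0], "fingers": -1}
    - {"slide": [0, 0, 0], "delta_rot": [-0.545, 0, 0], "fingers": -1}
    - {"slide": [0, 0, 0], "delta_rot": [-0.545, 0, 0], "fingers": -1}
    - {"slide": [0, 0, 0], "delta_rot": [-0.545, 0, 0], "fingers": -1}
    - {"slide": [0, 0, 0], "delta_rot": [-0.545, 0, 0], "fingers": -1}
    - {"slide": [0, 0, 0], "delta_rot": [-0.545, 0, 0], "fingers": -1}
    - {"slide": [0, 0, 0], "delta_rot": [-0.545, 0, 0], "fingers": -1}
    - {"slide": [0, 0, 0], "delta_rot": [-0.545, 0, 0], "fingers": -1}

```text
time_s: 13.02
tcp_pos: [0.441, 0.1662, 0.2451]
eef_rot: [159.9, 20.6, -165.8]
contact_force: [1.0, -1.0, -0.6]
gripper_width: 0.0002
gripper_force: 0.0
```

Call:
play_rows:
  rows:
    - {"slide": [0, 0, 0], "delta_rot": [0, -0.47, -0.17], "fingers": -1}
    - {"slide": [0, 0, 0], "delta_rot": [0, -0.47, -0.17], "fingers": -1}
    - {"slide": [0, 0, 0], "delta_rot": [0, -0.47, -0.17], "fingers": -1}
    - {"slide": [0, 0, 0], "delta_rot": [0, -0.47, -0.17], "fingers": -1}
    - {"slide": [0, 0, 0], "delta_rot": [0, 0, 0], "fingers": -1}

```text
time_s: 13.65
tcp_pos: [0.4401, 0.1656, 0.2445]
eef_rot: [160.0, 29.7, -165.8]
contact_force: [-0.3, -0.3, -0.5]
gripper_width: 0.0007
gripper_force: 0.0
```

```bash
cat > to.py <<'E'
from plan import *
import sys
# tool-frame slide from measured pose (and measured rotation) to chest points given in mm; chained targets
s=st();R=e('xyz',s["eef_rot"]);P=np.array(s["tcp_pos"])
M=(R.inv()*e('z',np.degrees(C[2]))).as_matrix()
print('tool axes in chest:',M.round(3).tolist())
for a in sys.argv[1:]:
    T=W(*(np.array(list(map(float,a.split(','))))/1000));print(a,'slide units',(R.inv().apply(T-P)/.15).round(3));P=T
E
python3 to.py=; python3 to.py -116,30,245 -116,30,55 -93,30,55
```

```text
t 13.65 chest mm [-138.6   30.3  244.5] rpy [ 160.    29.7 -165.8] j [ 37.7 -16.7 -39.7 -13.5 -33.1 -99.1] F [-0.3 -0.3 -0.5]
tool axes in chest: [[-0.868, -0.001, -0.496], [-0.17, 0.94, 0.297], [0.466, 0.343, -0.816]]
-116,30,245 slide units [-0.132 -0.027  0.067]
-116,30,55 slide units [ 0.628 -0.376  1.033]
```

Call:
play_rows:
  rows:
    - {"slide": [-0.132, -0.027, 0.067], "delta_rot": [0, 0, 0], "fingers": -1}
    - {"slide": [0.09, -0.054, 0.148], "delta_rot": [0, 0, 0], "fingers": -1}
    - {"slide": [0.09, -0.054, 0.148], "delta_rot": [0, 0, 0], "fingers": -1}
    - {"slide": [0.09, -0.054, 0.148], "delta_rot": [0, 0, 0], "fingers": -1}
    - {"slide": [0.09, -0.054, 0.148], "delta_rot": [0, 0, 0], "fingers": -1}
    - {"slide": [0.09, -0.054, 0.148], "delta_rot": [0, 0, 0], "fingers": -1}
    - {"slide": [0.09, -0.054, 0.148], "delta_rot": [0, 0, 0], "fingers": -1}
    - {"slide": [0.09, -0.054, 0.148], "delta_rot": [0, 0, 0], "fingers": -1}

```text
time_s: 14.65
tcp_pos: [0.464, 0.1716, 0.0539]
eef_rot: [159.9, 29.8, -165.9]
contact_force: [-0.3, -0.2, -0.8]
gripper_width: 0.0005
gripper_force: 0.0
```

```bash
python3 to.py -116,30,55 -101,30,55; python3 - <<'E'
from plant import r
import cv2,numpy as np
a=r.capture("scene")["image"][130:280,275:425];b=r.capture("side")["image"][230:430,150:350]
cv2.imwrite("pics/crop5.png",np.hstack([cv2.resize(a,(400,400),interpolation=2),cv2.resize(b,(400,400),interpolation=2)]))
E
```

```text
t 14.65 chest mm [-113.9   30.4   53.9] rpy [ 159.9   29.8 -165.9] j [ 22.    7.5 -37.3 -51.6 -20.6 -47.4] F [-0.3 -0.2 -0.8]
tool axes in chest: [[-0.868, -0.0, -0.497], [-0.171, 0.939, 0.298], [0.467, 0.343, -0.815]]
-116,30,55 slide units [ 0.008  0.002 -0.013]
-101,30,55 slide units [-0.087 -0.017  0.047]
```

View pics/crop5.png

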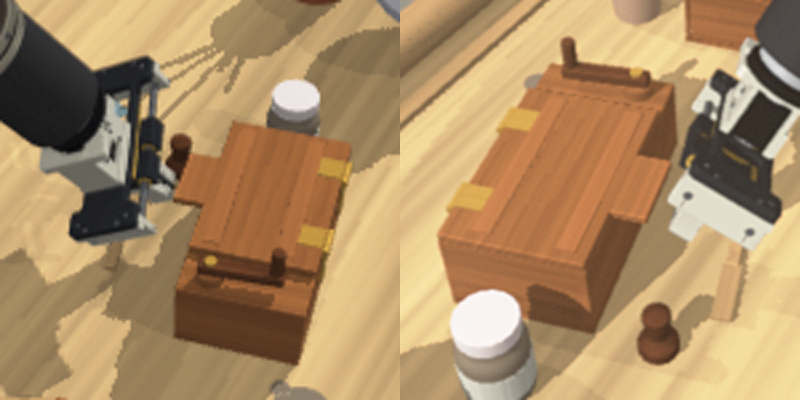

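The fingertips are in front of the tab and below it, and the button lies clear along the deck. The stamp, knife and jar haven't moved. I'll move in beneath the tab, then follow the arc.

Call:
play_rows:
  rows:
    - {"slide": [-0.058, -0.012, 0.032], "delta_rot": [0, 0, 0], "fingers": -1}
    - {"slide": [-0.058, -0.012, 0.032], "delta_rot": [0, 0, 0], "fingers": -1}
    - {"slide": [0, 0, 0], "delta_rot": [0, 0, 0], "fingers": -1}

```text
time_s: 15.12
tcp_pos: [0.4829, 0.1757, 0.0549]
eef_rot: [160.0, 29.8, -165.8]
contact_force: [-0.1, 0.2, -0.5]
gripper_width: 0.0006
gripper_force: 0.4
```

```bash
python3 - <<'E'
from plan import *
P_=np.radians(60.2);L=[]
for th in np.arange(0,1.81,.1):
    x,z=tcp(th,P_,.024);L.append("%.1f,30,%.1f"%(x*1000,z*1000))
import subprocess;print(subprocess.run(["python3","to.py"]+L,capture_output=True,text=True).stdout)
E
```

```text
t 15.125 chest mm [-94.6  29.6  54.9] rpy [ 160.    29.8 -165.8] j [ 22.    8.9 -35.5 -50.6 -20.9 -48.4] F [-0.1  0.2 -0.5]
tool axes in chest: [[-0.868, -0.001, -0.497], [-0.171, 0.94, 0.297], [0.467, 0.342, -0.815]]
-93.3,30,55.0 slide units [-0.008  0.001  0.004]
-92.5,30,71.1 slide units [-0.058  0.031 -0.085]
-90.1,30,87.1 slide units [-0.067  0.029 -0.079]
-86.1,30,102.8 slide units [-0.075  0.027 -0.073]
-80.5,30,118.0 slide units [-0.083  0.024 -0.065]
-73.5,30,132.6 slide units [-0.089  0.021 -0.058]
-65.0,30,146.4 slide units [-0.095  0.018 -0.049]
-55.2,30,159.3 slide units [-0.099  0.014 -0.04 ]
-44.2,30,171.2 slide units [-0.103  0.011 -0.03 ]
-32.0,30,181.9 slide units [-0.106  0.007 -0.02 ]
-18.8,30,191.3 slide units [-0.108  0.004 -0.01 ]
-5.8,30,198.8 slide units [-0.1  0.  -0. ]
6.8,30,204.4 slide units [-0.091 -0.003  0.009]
19.8,30,208.7 slide units [-0.089 -0.006  0.017]
33.3,30,211.8 slide units [-0.088 -0.009  0.025]
47.0,30,213.4 slide units [-0.085 -0.012  0.034]
60.8,30,213.7 slide units [-0.081 -0.015  0.041]
74.5,30,212.6 slide units [-0.076 -0.018  0.049]
88.1,30,210.2 slide units [-0.071 -0.02   0.055]
```

Call:
play_rows:
  rows:
    - {"slide": [-0.033, 0.016, -0.042], "delta_rot": [0, 0, 0], "fingers": -1}
    - {"slide": [-0.033, 0.016, -0.042], "delta_rot": [0, 0, 0], "fingers": -1}
    - {"slide": [-0.034, 0.015, -0.04], "delta_rot": [0, 0, 0], "fingers": -1}
    - {"slide": [-0.034, 0.015, -0.04], "delta_rot": [0, 0, 0], "fingers": -1}
    - {"slide": [-0.038, 0.013, -0.036], "delta_rot": [0, 0, 0], "fingers": -1}
    - {"slide": [-0.038, 0.013, -0.036], "delta_rot": [0, 0, 0], "fingers": -1}

```text
time_s: 15.88
tcp_pos: [0.49, 0.1776, 0.1034]
eef_rot: [160.0, 29.8, -165.9]
contact_force: [-2.5, -2.3, 0.2]
gripper_width: 0.0007
gripper_force: 1.3
```

```bash
python3 to.py -80.5,30,118; python3 - <<'E'
from plant import r
import cv2,numpy as np
a=r.capture("scene")["image"][130:280,275:425];b=r.capture("side")["image"][230:430,150:350]
cv2.imwrite("pics/crop6.png",np.hstack([cv2.resize(a,(400,400),interpolation=2),cv2.resize(b,(400,400),interpolation=2)]))
E
```

```text
t 15.875 chest mm [-87.3  29.8 103.4] rpy [ 160.    29.8 -165.9] j [ 26.8   3.4 -36.2 -38.6 -21.8 -64.7] F [-2.5 -2.3  0.2]
tool axes in chest: [[-0.868, -0.0, -0.497], [-0.17, 0.94, 0.297], [0.467, 0.342, -0.816]]
-80.5,30,118 slide units [-0.088  0.022 -0.058]
```

View pics/crop6.png

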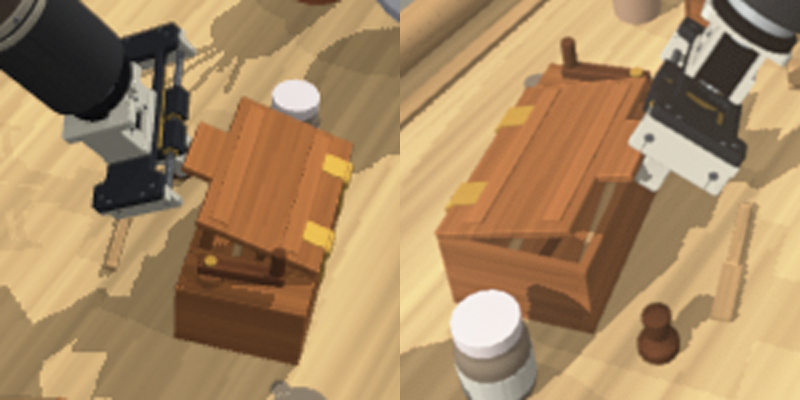

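The lid is rising with the fingers under its tab, at about 0.25 rad. I'll carry on along the arc.

Call:
play_rows:
  rows:
    - {"slide": [-0.044, 0.011, -0.03], "delta_rot": [0, 0, 0], "fingers": -1}
    - {"slide": [-0.044, 0.011, -0.03], "delta_rot": [0, 0, 0], "fingers": -1}
    - {"slide": [-0.045, 0.01, -0.029], "delta_rot": [0, 0, 0], "fingers": -1}
    - {"slide": [-0.045, 0.01, -0.029], "delta_rot": [0, 0, 0], "fingers": -1}
    - {"slide": [-0.047, 0.009, -0.025], "delta_rot": [0, 0, 0], "fingers": -1}
    - {"slide": [-0.047, 0.009, -0.025], "delta_rot": [0, 0, 0], "fingers": -1}
    - {"slide": [-0.05, 0.007, -0.02], "delta_rot": [0, 0, 0], "fingers": -1}
    - {"slide": [-0.05, 0.007, -0.02], "delta_rot": [0, 0, 0], "fingers": -1}

```text
time_s: 16.98
tcp_pos: [0.5222, 0.185, 0.1596]
eef_rot: [160.0, 29.8, -165.9]
contact_force: [-0.7, 0.3, 0.2]
gripper_width: 0.0006
gripper_force: 0.3
```

Call:
play_rows:
  rows:
    - {"slide": [-0.052, 0.005, -0.015], "delta_rot": [0, 0, 0], "fingers": -1}
    - {"slide": [-0.052, 0.005, -0.015], "delta_rot": [0, 0, 0], "fingers": -1}
    - {"slide": [-0.053, 0.004, -0.01], "delta_rot": [0, 0, 0], "fingers": -1}
    - {"slide": [-0.053, 0.004, -0.01], "delta_rot": [0, 0, 0], "fingers": -1}
    - {"slide": [-0.053, 0.002, -0.005], "delta_rot": [0, 0, 0], "fingers": -1}
    - {"slide": [-0.053, 0.002, -0.005], "delta_rot": [0, 0, 0], "fingers": -1}

```text
time_s: 17.73
tcp_pos: [0.5574, 0.194, 0.1912]
eef_rot: [160.0, 29.8, -165.9]
contact_force: [-0.2, 0.2, -0.4]
gripper_width: 0.0004
gripper_force: 0.3
```

```bash
python3 to.py -5.8,30,198.8 6.8,30,204.4 19.8,30,208.7 33.3,30,211.8; python3 - <<'E'
from plant import r
import cv2,numpy as np
a=r.capture("scene")["image"][90:270,275:455];b=r.capture("side")["image"][190:390,150:350]
cv2.imwrite("pics/crop7.png",np.hstack([cv2.resize(a,(400,400),interpolation=2),cv2.resize(b,(400,400),interpolation=2)]))
E
```

```text
t 17.725 chest mm [-17.9  29.2 191.2] rpy [ 160.    29.8 -165.9] j [ 27.8   1.8 -27.5 -26.2 -30.1 -79.1] F [-0.2  0.2 -0.4]
tool axes in chest: [[-0.868, 0.001, -0.497], [-0.169, 0.94, 0.297], [0.467, 0.342, -0.816]]
-5.8,30,198.8 slide units [-0.095  0.006 -0.002]
6.8,30,204.4 slide units [-0.091 -0.003  0.009]
19.8,30,208.7 slide units [-0.089 -0.006  0.017]
33.3,30,211.8 slide units [-0.088 -0.009  0.025]
```

View pics/crop7.png

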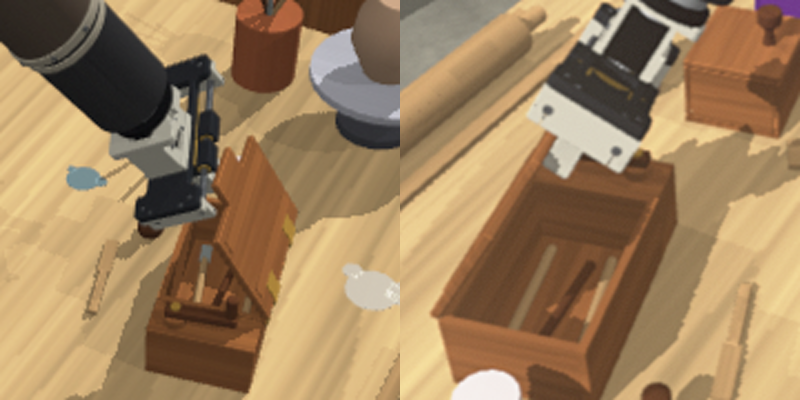

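The lid stands at about 1 rad, resting on the fingers. I'll continue and slow down near upright.

Call:
play_rows:
  rows:
    - {"slide": [-0.048, 0.003, -0.001], "delta_rot": [0, 0, 0], "fingers": -1}
    - {"slide": [-0.048, 0.003, -0.001], "delta_rot": [0, 0, 0], "fingers": -1}
    - {"slide": [-0.046, -0.002, 0.005], "delta_rot": [0, 0, 0], "fingers": -1}
    - {"slide": [-0.046, -0.002, 0.005], "delta_rot": [0, 0, 0], "fingers": -1}
    - {"slide": [-0.044, -0.003, 0.008], "delta_rot": [0, 0, 0], "fingers": -1}
    - {"slide": [-0.044, -0.003, 0.008], "delta_rot": [0, 0, 0], "fingers": -1}
    - {"slide": [-0.03, -0.003, 0.008], "delta_rot": [0, 0, 0], "fingers": -1}
    - {"slide": [-0.03, -0.003, 0.008], "delta_rot": [0, 0, 0], "fingers": -1}

```text
time_s: 18.82
tcp_pos: [0.6024, 0.2059, 0.2107]
eef_rot: [160.0, 29.8, -165.9]
contact_force: [-0.1, -0.2, -0.0]
gripper_width: 0.0003
gripper_force: 0.1
```

Call:
play_rows:
  rows:
    - {"slide": [-0.028, -0.003, 0.008], "delta_rot": [0, 0, 0], "fingers": -1}
    - {"slide": [-0.022, -0.003, 0.008], "delta_rot": [0, 0, 0], "fingers": -1}
    - {"slide": [-0.021, -0.003, 0.008], "delta_rot": [0, 0, 0], "fingers": -1}
    - {"slide": [-0.021, -0.003, 0.008], "delta_rot": [0, 0, 0], "fingers": -1}
    - {"slide": [-0.021, -0.003, 0.009], "delta_rot": [0, 0, 0], "fingers": -1}
    - {"slide": [-0.02, -0.003, 0.01], "delta_rot": [0, 0, 0], "fingers": -1}
    - {"slide": [-0.02, -0.004, 0.01], "delta_rot": [0, 0, 0], "fingers": -1}
    - {"slide": [-0.02, -0.004, 0.01], "delta_rot": [0, 0, 0], "fingers": -1}

```text
time_s: 19.82
tcp_pos: [0.6297, 0.2128, 0.2137]
eef_rot: [160.0, 29.8, -165.9]
contact_force: [-0.3, -0.2, 0.2]
gripper_width: 0.0005
gripper_force: 0.0
```

```bash
python3 to.py 60.8,30,213.7 74.5,30,212.6 88.1,30,210.2
```

```text
t 19.825 chest mm [ 56.8  29.8 213.7] rpy [ 160.    29.8 -165.9] j [ 25.8   7.4 -18.1 -25.2 -34.3 -79.2] F [-0.3 -0.2  0.2]
tool axes in chest: [[-0.868, 0.0, -0.497], [-0.169, 0.94, 0.297], [0.467, 0.342, -0.816]]
60.8,30,213.7 slide units [-0.023 -0.004  0.013]
74.5,30,212.6 slide units [-0.076 -0.018  0.049]
88.1,30,210.2 slide units [-0.071 -0.02   0.055]
```

Call:
play_rows:
  rows:
    - {"slide": [-0.02, -0.004, 0.012], "delta_rot": [0, 0, 0], "fingers": -1}
    - {"slide": [-0.02, -0.004, 0.012], "delta_rot": [0, 0, 0], "fingers": -1}
    - {"slide": [-0.02, -0.005, 0.012], "delta_rot": [0, 0, 0], "fingers": -1}
    - {"slide": [-0.02, -0.005, 0.012], "delta_rot": [0, 0, 0], "fingers": -1}
    - {"slide": [-0.02, -0.005, 0.013], "delta_rot": [0, 0, 0], "fingers": -1}
    - {"slide": [-0.02, -0.005, 0.013], "delta_rot": [0, 0, 0], "fingers": -1}
    - {"slide": [-0.02, -0.005, 0.014], "delta_rot": [0, 0, 0], "fingers": -1}
    - {"slide": [0, 0, 0], "delta_rot": [0, 0, 0], "fingers": -1}

```text
time_s: 20.82
tcp_pos: [0.6542, 0.2188, 0.2118]
eef_rot: [160.0, 29.8, -165.9]
contact_force: [-0.8, -0.9, -0.6]
gripper_width: 0.0003
gripper_force: 0.0
```

```bash
python3 to.py 0,30,225 -60,30,300 -100,30,320; python3 - <<'E'
from plant import r
import cv2,numpy as np
a=r.capture("scene")["image"][90:270,275:455];b=r.capture("side")["image"][190:390,150:350]
cv2.imwrite("pics/crop8.png",np.hstack([cv2.resize(a,(400,400),interpolation=2),cv2.resize(b,(400,400),interpolation=2)]))
E
```

```text
t 20.825 chest mm [ 82.   29.6 211.8] rpy [ 160.    29.8 -165.9] j [ 25.2   9.8 -15.3 -25.5 -34.9 -78.6] F [-0.8 -0.9 -0.6]
tool axes in chest: [[-0.868, 0.0, -0.497], [-0.169, 0.94, 0.297], [0.467, 0.342, -0.816]]
0,30,225 slide units [ 0.431  0.121 -0.326]
-60,30,300 slide units [ 0.099  0.216 -0.595]
-100,30,320 slide units [ 0.165  0.085 -0.233]
```

View pics/crop8.png

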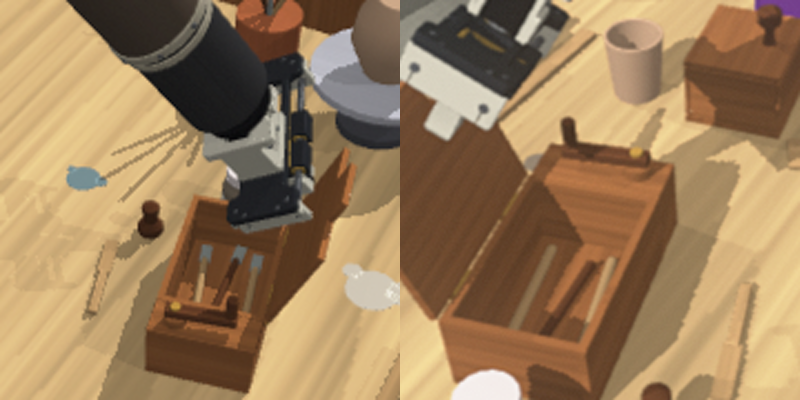

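The lid leans back on its stop with the fingers clear, and the other objects still stand where they were. I'll retreat.

Call:
play_rows:
  rows:
    - {"slide": [0.1, 0.03, -0.08], "delta_rot": [0, 0, 0], "fingers": -1}
    - {"slide": [0.11, 0.03, -0.082], "delta_rot": [0, 0, 0], "fingers": -1}
    - {"slide": [0.11, 0.03, -0.082], "delta_rot": [0, 0, 0], "fingers": -1}
    - {"slide": [0.11, 0.03, -0.082], "delta_rot": [0, 0, 0], "fingers": -1}
    - {"slide": [0.033, 0.07, -0.2], "delta_rot": [0, 0, 0], "fingers": -1}
    - {"slide": [0.033, 0.07, -0.2], "delta_rot": [0, 0, 0], "fingers": -1}
    - {"slide": [0.033, 0.07, -0.2], "delta_rot": [0, 0, 0], "fingers": -1}
    - {"slide": [0, 0, 0], "delta_rot": [0, 0, 0], "fingers": -1}

```text
time_s: 21.92
tcp_pos: [0.5153, 0.1829, 0.3036]
eef_rot: [159.9, 30.1, -165.9]
contact_force: [0.4, 1.1, -0.8]
gripper_width: 0.0002
gripper_force: 0.0
```

```bash
python3 - <<'E'
from k import *
from plant import r
import cv2
st();o=cv2.imread("pics/crop8.png")[:,400:];b=cv2.resize(r.capture("side")["image"][190:390,150:350],(400,400),interpolation=2)
d=cv2.absdiff(o,b).max(2)
for n,(y0,y1,x0,x1) in dict(lid=(150,310,0,120),button=(140,190,160,260),caddy=(0,130,290,400),beaker=(20,100,200,265),knife=(280,350,320,360)).items():print(n,d[y0:y1,x0:x1].mean().round(1))
E
```

```text
t 21.925 chest mm [-61.5  28.8 303.6] rpy [ 159.9   30.1 -165.9] j [ 31.5 -10.  -26.  -16.5 -41.  -92.6] F [ 0.4  1.1 -0.8]
lid 2.9
button 4.1
caddy 30.0
beaker 22.2
knife 3.2
```

The lid and button are unchanged. The caddy and beaker differences are most likely the arm passing across the view, since it never went near either. Handing in.

```bash
python3 -c "
from plant import r
print(r.close_job())"
```

```text
the job is handed in; nothing more can be done
None
```

I handed the job in at about 22 s: the turn-button was pushed clear first, then the lid was lifted from under its tab and tipped back past upright, where it stayed after the fingers withdrew. I didn't visually recheck the caddy and beaker after the last retreat, but the arm never went near them.

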